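Load two polish tins into the sprung tin holder

ROBOT

A 7-joint arm with a two-finger parallel gripper is mounted at the origin on the work surface. World frame = base frame: x ahead of the robot, y to its left, z up, the work surface at z = 0. Lengths are in mm, angles in rad, forces in N, time in s.
With the tool pointing down it reaches from about 400 to 850 mm from the base axis. Payload 6.9 kg.
Tool frame: the origin (TCP) lies midway between the tips of the shut fingers; the grasp point (between the pads) lies 19 mm behind it (grasp_offset is the distance from the TCP to the grasp point, in mm); z points along the fingers, y is the direction in which the jaws open and shut (so a half turn about z gives the same grasp; the last joint's range is limited). The gripper opens to 85 mm and grips with 20 to 120 N. Pads are 22 mm wide; open, the fingers measure 114 mm over their backs; the gripper's body (76 mm by 85 mm) begins 54 mm behind the grasp point. The pads swing forward as they close: fully open they stand 13 mm farther back than shut.
Start: joints at [-1.19, 0.507, -0.238, 1.5, 0.126, 1.149, -0.155], TCP at [170.217, 601.363, 231.275] pointing down, gripper open.
Joint ranges: [-3.08, 3.08], [-0.24, 2.05], [-1.43, 1.35], [0, 2.5], [-1.52, 4.66], [0.17, 1.96], [-2.89, 2.89]. Speed limits (rad/s): [2.39, 2.39, 3.14, 3.14, 3.14, 3.14, 3.14].

INTERFACE

Orientations are given as a 3x3 rotation matrix whose columns are the frame's x, y, z axes.
In Python, from plant import * gives the robot as it stands.
- The arm moves only by the tool jog_arm, never from a script. Its argument "rows" is a list of rows, each an object with "gripper": the opening, from 0 (shut) to 1 (fully open); "dp": the shift along the tool's x, y, z in mm, a list of three; "rotation": the turn, a rotation vector about the tool's x, y, z in rad, a list of three. A call has exactly 10 rows; each row is the pose to reach, as a shift and turn from the pose commanded when the call began, along the tool's axes at that moment; what a row does not reach only later rows make up. A row lasts 1/12 s, in which the tool goes at most 41.7 mm and 7.16 degrees, less where a joint would pass 70% of its speed; a pose out of reach is approached as far as the arm can. A call with a gripper value outside its range is refused whole. The fingers move at their own pace and stop on an object; "grip_force" is the grip in N (left out, the last holds). Time passes only in rows, so rows that repeat a pose let the fingers close, or fill a call up. It gives the time, the measured TCP pose, the force and the opening at its end, in the units of the state.
- sense(): the state, without advancing time (a new reading comes with each control period).
- grab_frame(name): name is "scene" or "top" or "wrist"; returns the picture (400x640x3 uint8, red, green, blue); there is no depth.
- get_calibration(name): a dict with "fx", "fy", "cx", "cy" (pixels), "rvec" (rotation vector, rad) and "tvec" (3), from world to camera coordinates, as OpenCV has them; the wrist camera has in their place "tool_from_camera" (4x4, takes a point from camera to tool coordinates, whose origin is the TCP and whose axes are the flange's). Camera axes: x right, y down, z forward; pixel columns grow to the right and rows downward; lengths in mm; the calibration is good to about 2 mm. A picture is of the moment at which its call begins: read the wrist's pose just before it. get_calibration takes no time and is no camera call.
- close_job(): hands the job in, once; it reports no verdict.
The state is a dict: "t": time; "joint_pos": joint angles; "joint_vel": joint speeds; "joint_efforts": joint torques, N m; "tool_pos": TCP position; "orientation": TCP orientation; "wrist_force": force on the tool from outside, world axes, zero at the start; "moment": the same for the moment, N m; "grip_width": finger opening in mm.
Only numpy, scipy, OpenCV 4.12 (cv2) and the standard library are available. Lean on these libraries where they do the work, as an engineer would, in place of code of your own. Each camera call takes 0.05 s, during which the arm holds its last target.

TASK

Load the two small shoe polish tins flat, lid up, into the sprung tin holder on the crate, one at a time: first the tan tin, then the black one on top of it. Push each one gently down past the orange lips until they snap shut over it and the spring holds it up against them; do not force the holder against its stop, and leave the other things where they are.

Things in the scene. Friction and masses are not known exactly. Their poses are not given: they have to be found in the camera images.
- holder: Sprung tin holder, fixed: wooden foot 110 x 110 x 10 mm, steel uprights at its +y and -y edges, an aluminium head clamped between them. Origin: centre of the foot's underside, on the crate; z up is the axis of the tin stack. The head's height is NOT measured: it sits h = 0 to 16 mm (new each time) above its lowest place. Lips must be found by feel. Pressing tins with over 20 N dents them.
- holder_lips (a point): On the axis, 60 mm above the origin. Lips' flat undersides are h above this. Orange lips at +y and -y slide out along y on springs: two prongs each, 28 deg either side of y, ramped from 22 mm off axis (3 mm above underside) to 27.5 mm (19 mm above). |y| < 16 mm stays clear to push through. A tin set down lies on the ramps, underside some 12 mm above the lips' undersides.
- holder_mouth (a point): On the axis, 90 mm above the origin. Rounded tops of four 8 mm posts are h above this; they stand between x and y, 26.5 mm clear of the axis; +x and -x sides are open for fingers. From the ramps a tin must be pushed down some 20 to 28 mm with 5 to 16 N. The force may dip after 3 to 9 mm (ramps passed), and falls 1 to 4 N when the lips snap in over the lid. Less, and it springs back up.
- holder_stop (a point): On the axis, 25 mm above the origin. The white follower plate (40 mm across) rests on its hard stop when its top is h above this; its spring (8 N, rising to 10 N) lifts its top to 64 mm + h above the origin. A latched tin, let go, rises till its lid bears on the lips' undersides; the next tin pushes it down. With the second tin the hard stop comes only 3 mm after the snap.
- tan_tin: Small round polish tin with tan (light brown) lid, 50 mm diameter, 16 mm high, about 45 g. Origin: centre of its underside, z up through the lid. Starts flat on the crate.
- black_tin: Small round polish tin with black lid, 50 mm diameter, 16 mm high, about 45 g. Origin: centre of its underside, z up through the lid. Starts flat on the crate.
- crate: Upturned blue plastic crate that everything stands on, fixed, 440 x 740 mm, its flat top 100 mm above the origin, which is the centre of its underside.
- big_tin: Large red-lidded tin, 75 mm diameter, 28 mm high; leave it alone. Origin: centre of underside.
- brush: Oval wooden shoe brush, 155 x 52 x 36 mm, long along x; leave it alone. Origin: centre of underside.
- shoe_horn: Chrome shoe horn, 178 x 40 mm, 10 mm high, long along x; leave it alone. Origin: centre of underside.
- boot_tree: Green plastic boot tree, about 225 x 62 x 45 mm, long along its x; leave it alone. Origin: middle of underside.
- mug: Blue mug, 72 mm diameter, 75 mm high; leave it alone. Origin: centre of underside.
- plug_box: White plug box with red rocker switch, fixed at the far left of the crate, 85 x 130 x 50 mm. Origin: centre of underside.

How it is judged:
By the outcome, as a careful person would: the job done as asked, in the order asked, and still so for the second after the job is handed in, with the robot touching nothing.
It also fails if it takes over 64 s, if anything falls off the work surface, if the arm or the gripper's body presses on something with over 40 N, if the wrist force passes 120 N, or if a joint passes its speed limit or range.

## Working session

There is one attempt and no reset: what is moved stays moved. The work goes in short steps, Python scripts to look and compute and a tool call to move; the robot and the scene stay as the last step left them, time stands still between calls to the robot, and variables do not carry over. Pictures are saved under pics/ and viewed, and the job is handed in when it is done.

Besides the shell and the picture viewer there is one more tool, called after ">>>" by a JSON object that holds its "api" and its "payload", one argument or row to a line. jog_arm: Moves the arm, as the interface text tells. Its arguments: {"type":"object","properties":{"rows":{"type":"array"},"grip_force":{"type":"number"}},"required":["rows"]}

```bash
ls; mkdir -p pics
python3 - <<'E'
from plant import *
import cv2
s=sense();print(s)
for n in("scene","top","wrist"):
    im=grab_frame(n);cv2.imwrite(f"pics/{n}0.png",im[:,:,::-1]);print(n,get_calibration(n))
E
```

```text
pics
{'t': 0.0, 'joint_pos': array([-1.18949299,  0.50832433, -0.23752819,  1.50114021,  0.12567508,
        1.14891039, -0.15477939]), 'joint_vel': array([ 8.38586806e-04, -7.06020649e-04, -5.57364043e-04, -1.20296210e-03,
        7.91857429e-05,  2.07609463e-04, -3.36400401e-04]), 'joint_efforts': array([-1.79365484e-04, -6.20601511e+01, -2.18710184e+00, -2.49655724e+01,
        1.25627432e-02,  1.17960401e-02,  2.71087788e-05]), 'tool_pos': array([170.12691844, 600.86793082, 230.43563762]), 'orientation': array([[-9.62215326e-01,  2.72289259e-01, -4.76089067e-04],
       [ 2.72289675e-01,  9.62213768e-01, -1.73144577e-03],
       [-1.33546300e-05, -1.79565779e-03, -9.99998388e-01]]), 'wrist_force': array([-0.16330584,  1.73640768,  0.36368978]), 'moment': array([ 0.01198665, -0.0211719 , -0.01083896]), 'grip_width': 85.3534838077067}
scene {'fx': 417.98551670986143, 'fy': 417.98551670986143, 'cx': 314.0919750732029, 'cy': 204.38856397041965, 'rvec': array([ 1.95832876,  1.24205737, -0.58661895]), 'tvec': array([-255.84599367, -224.99631802, 1420.27740292])}
top {'fx': 377.31450227779345, 'fy': 377.31450227779345, 'cx': 319.04724530790776, 'cy': 196.65352806091946, 'rvec': array([ 2.14009754, -2.13220289,  0.19785743]), 'tvec': array([ -11.57441087,  593.82438204, 1035.41691376])}
wrist {'fx': 304.29331413146537, 'fy': 304.29331413146537, 'cx': 318.444108056397, 'cy': 200.72033063560252, 'tool_from_camera': array([[ 1.89493356e-04, -9.65978690e-01, -2.58621606e-01,
         6.49983409e+01],
       [ 9.99999973e-01,  2.17205725e-04, -7.85810255e-05,
        -4.15175874e-01],
       [ 1.32081690e-04, -2.58621584e-01,  9.65978705e-01,
        -1.41618285e+02],
       [ 0.00000000e+00,  0.00000000e+00,  0.00000000e+00,
         1.00000000e+00]])}
```

View pics/scene0.png

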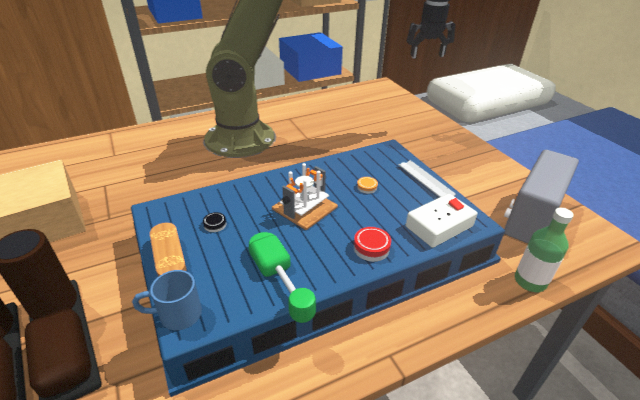

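View pics/top0.png

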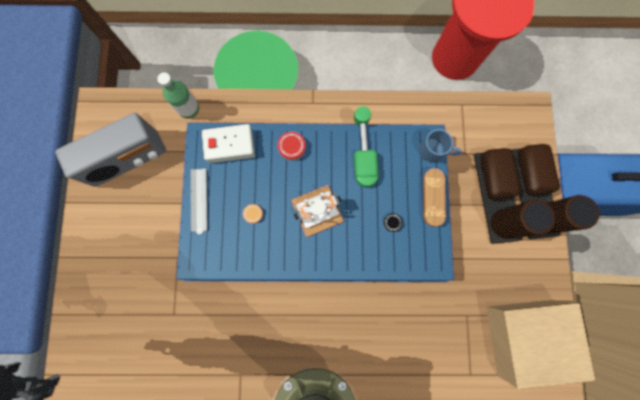

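View pics/wrist0.png

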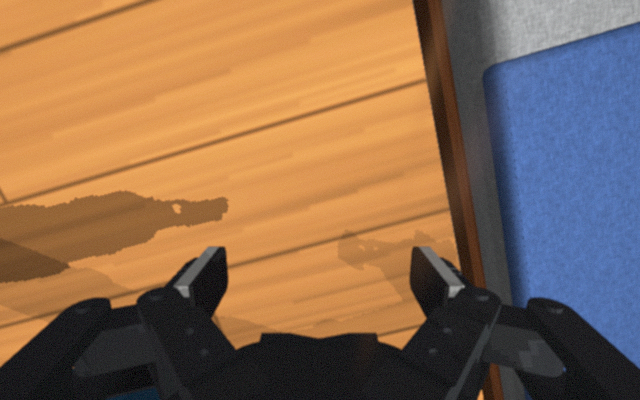

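The scene and top views show the tan tin at about (253,214) in top, the black tin at (393,222), and the holder at (318,211), turned somewhat. The other items are clear of these.

```bash
cat > h.py <<'E'
import numpy as np, cv2
from plant import *
from scipy.spatial.transform import Rotation as R
def cam(n,s=None):
    c=get_calibration(n);K=np.array([[c['fx'],0,c['cx']],[0,c['fy'],c['cy']],[0,0,1]])
    if n=='wrist':
        T=np.array(c['tool_from_camera']);O=np.array(s['orientation']);
        Rw=O@T[:3,:3];C=O@T[:3,3]+s['tool_pos']
    else:
        Rc=R.from_rotvec(c['rvec']).as_matrix();Rw=Rc.T;C=-Rc.T@c['tvec']
    return K,Rw,C
def ray(cm,px,z):
    K,Rw,C=cm;d=Rw@np.linalg.inv(K)@np.array([px[0],px[1],1.]);return C+d*(z-C[2])/d[2]
def proj(cm,P):
    K,Rw,C=cm;p=K@(Rw.T@(np.asarray(P,float)-C));return p[:2]/p[2]
def blobs(m,amin=40):
    n,l,st,ce=cv2.connectedComponentsWithStats(m.astype(np.uint8))
    return [(st[i],ce[i],l==i) for i in range(1,n) if st[i][4]>=amin]
E
python3 - <<'E'
from h import *
im=cv2.imread("pics/top0.png");cm=cam('top');print(cm[2])
hsv=cv2.cvtColor(im,cv2.COLOR_BGR2HSV)
roi=np.zeros(im.shape[:2],bool);roi[130:275,215:415]=1
tan=(hsv[...,0]>8)&(hsv[...,0]<25)&(hsv[...,1]>100)&(hsv[...,2]>120)&roi
for st,ce,m in blobs(tan):
    print('tan',st,ce,ray(cm,ce,116),ray(cm,ce,110)); 
    c,_=cv2.findContours(m.astype(np.uint8),0,1)[:2]; r=cv2.minAreaRect(max(c,key=len)); print(r)
bl=(hsv[...,2]<60)&roi
for st,ce,m in blobs(bl): print('blk',st,ce,ray(cm,ce,116))
cv2.imwrite('pics/topc.png',cv2.resize(im[170:260,230:420],None,fx=4,fy=4,interpolation=cv2.INTER_CUBIC))
ims=cv2.imread("pics/scene0.png");cv2.imwrite('pics/sc.png',cv2.resize(ims[140:240,190:390],None,fx=4,fy=4,interpolation=cv2.INTER_CUBIC))
E
```

```text
[ 406.55586763    2.84438322 1122.29843846]
tan [293 187  37  18 152] [310.16447368 194.58552632] [588.17201955  15.44001296 116.        ] [589.25489603  15.51511372 110.        ]
((310.53448486328125, 194.41380310058594), (4.595725059509277, 38.99801254272461), 66.80140686035156)
tan [246 206  16  16 187] [253.79679144 213.12834225] [536.91862215 166.22257523 116.        ] [537.69590302 167.19670886 110.        ]
((253.5, 213.5), (15.0, 15.0), 90.0)
tan [304 215  39  21 267] [323.44569288 225.19101124] [505.22410372 -20.6072759  116.        ] [505.81240774 -20.74710515 110.        ]
((323.44830322265625, 225.1206817626953), (7.2421183586120605, 38.99602127075195), 68.19859313964844)
blk [388 217  11  11  98] [392.83673469 222.04081633] [ 514.40339131 -206.77663349  116.        ]
```

View pics/topc.png

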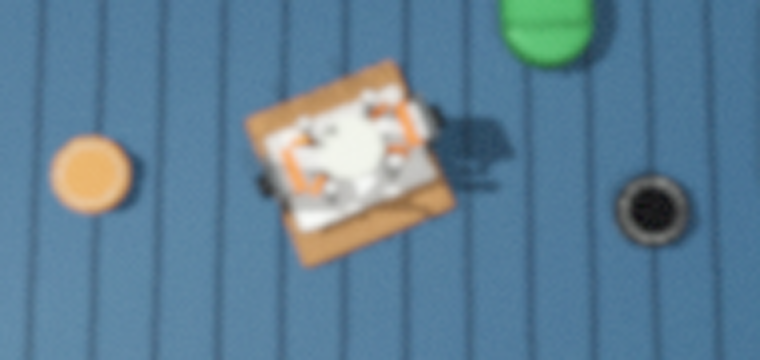

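View pics/sc.png

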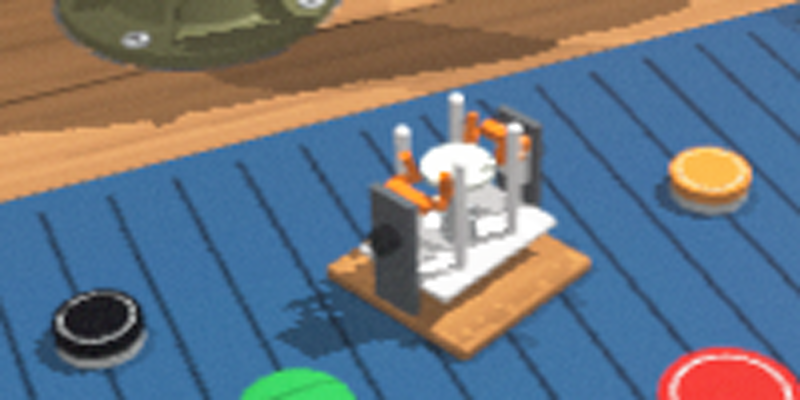

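The crops show the holder's foot corners at about (247,122), (390,60), (455,205) and (305,268) in crop pixels. Its uprights lie left-low and right-high, so its yaw is about +20°. Both tins are lid up.

Run:
```python
from h import *
cm=cam('top')
P=[ray(cm,(230+u/4-.4,170+v/4-.4),110) for u,v in [(247,122),(390,60),(455,205),(305,268)]]
P=np.array(P);print(P,P.mean(0))
for i in range(4):
    d=P[(i+1)%4]-P[i];print(np.linalg.norm(d),np.degrees(np.arctan2(d[1],d[0])))
s=sense();O=s['orientation'];d=O.T@(np.array([537,166,230])-s['tool_pos']);print(d)
# current wrist view location of TCP-down point
cw=cam('wrist',s);print(proj(cw,[s['tool_pos'][0],s['tool_pos'][1],116]))
```

```text
[[573.7841627   66.52172583 110.        ]
 [617.27799777 -30.68826643 110.        ]
 [517.74243576 -74.40595279 110.        ]
 [475.07498481  26.27910441 110.        ]] [545.96989526  -3.07334724 110.        ]
106.4964613647506 -65.89523420312197
108.71322000346235 -156.28811416928073
109.35260451338738 112.96584323330211
106.59723438221286 22.180169546249534
[-471.42784205 -318.67904716    1.04029384]
[319.12507993 196.71525734]
```

>>> {"api": "jog_arm", "payload": {
  "rows": [
    {"gripper": 1, "dp": [-30, -20, 0], "rotation": [0, 0, 0.09]},
    {"gripper": 1, "dp": [-60, -40, 0], "rotation": [0, 0, 0.18]},
    {"gripper": 1, "dp": [-90, -60, 0], "rotation": [0, 0, 0.27]},
    {"gripper": 1, "dp": [-120, -80, 0], "rotation": [0, 0, 0.36]},
    {"gripper": 1, "dp": [-150, -100, 0], "rotation": [0, 0, 0.45]},
    {"gripper": 1, "dp": [-180, -120, 0], "rotation": [0, 0, 0.54]},
    {"gripper": 1, "dp": [-210, -140, 0], "rotation": [0, 0, 0.63]},
    {"gripper": 1, "dp": [-240, -160, 0], "rotation": [0, 0, 0.72]},
    {"gripper": 1, "dp": [-270, -180, 0], "rotation": [0, 0, 0.81]},
    {"gripper": 1, "dp": [-300, -200, 0], "rotation": [0, 0, 0.89]}
  ]
}}

```text
t: 0.98
tool_pos: [405.1, 325.7, 231.3]
orientation: [[-0.39, 0.921, -0.0], [0.921, 0.39, -0.0], [0.0, -0.0, -1.0]]
wrist_force: [0.4, -0.1, 0.7]
grip_width: 85.5
```

```bash
cat > rel.py <<'E'
from h import *
import sys
s=sense();O=s['orientation'];t=np.array([float(a) for a in sys.argv[1:4]])
print('t',s['t'],'pos',s['tool_pos'].round(1),'yaw_y',np.degrees(np.arctan2(O[1,1],O[0,1])).round(2),'dp',(O.T@(t-s['tool_pos'])).round(1),'f',s['wrist_force'].round(2),'w',s['grip_width'],'tilt',O[:2,2].round(4),'q',s['joint_pos'].round(2))
E
python3 rel.py 537 166 230
```

```text
t 0.9833 pos [405.1 325.7 231.3] yaw_y 22.95 dp [-198.4   59.2    1.3] f [ 0.43 -0.07  0.69] w 85.5366696934697 tilt [-0.0001 -0.    ] q [-0.76  0.34  0.05  1.78 -0.02  1.02 -0.3 ]
```

>>> {"api": "jog_arm", "payload": {
  "rows": [
    {"gripper": 1, "dp": [-28, 8, 0], "rotation": [0, 0, 0]},
    {"gripper": 1, "dp": [-56, 16, 0], "rotation": [0, 0, 0]},
    {"gripper": 1, "dp": [-84, 24, 0], "rotation": [0, 0, 0]},
    {"gripper": 1, "dp": [-112, 33, 0], "rotation": [0, 0, 0]},
    {"gripper": 1, "dp": [-140, 42, 0], "rotation": [0, 0, 0]},
    {"gripper": 1, "dp": [-168, 51, 0], "rotation": [0, 0, 0]},
    {"gripper": 1, "dp": [-190, 57, 0], "rotation": [0, 0, 0]},
    {"gripper": 1, "dp": [-198, 59, 0], "rotation": [0, 0, 0]},
    {"gripper": 1, "dp": [-198, 59, 0], "rotation": [0, 0, 0]},
    {"gripper": 1, "dp": [-198, 59, 0], "rotation": [0, 0, 0]}
  ]
}}

```text
t: 1.82
tool_pos: [536.0, 169.2, 230.9]
orientation: [[-0.394, 0.919, -0.001], [0.919, 0.394, 0.001], [0.001, -0.001, -1.0]]
wrist_force: [-0.6, 0.6, 0.0]
grip_width: 85.6
```

```bash
cat > wr.py <<'E'
from h import *
import sys,pickle
s=sense();im=grab_frame('wrist');n=sys.argv[1];cv2.imwrite(f'pics/{n}.png',im[:,:,::-1]);pickle.dump(s,open(f'pics/{n}.pkl','wb'))
E
python3 rel.py 537 166 230; python3 wr.py w1
```

```text
t 1.8167 pos [536.  169.2 230.9] yaw_y 23.2 dp [-3.3 -0.4  0.9] f [-0.61  0.59  0.04] w 85.64839987976576 tilt [-0.0011  0.0005] q [-0.41  0.41  0.1   1.67 -0.04  1.07  0.1 ]
```

View pics/w1.png

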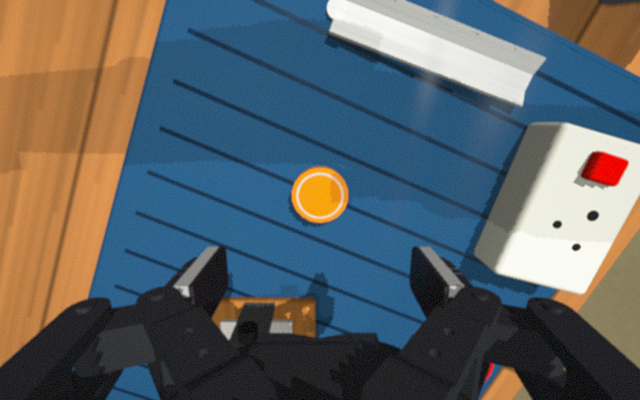

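The wrist view shows the tan tin's lid at about (320,195) and the holder's foot edge at the bottom, around (270,310), roughly aligned with the tool.

Run:
```python
from h import *
import pickle
im=cv2.imread('pics/w1.png');s=pickle.load(open('pics/w1.pkl','rb'));cm=cam('wrist',s)
hsv=cv2.cvtColor(im,cv2.COLOR_BGR2HSV)
m=(hsv[...,0]<110)&~((hsv[...,0]>90)&(hsv[...,1]>90)); m[:,:250]=0;m[:,390:]=0;m[:150]=0;m[240:]=0
for st,ce,mm in blobs(m,200):
    c,_=cv2.findContours(mm.astype(np.uint8),0,1)[:2];h=cv2.convexHull(max(c,key=len));e=cv2.fitEllipse(h)
    P=np.array([ray(cm,p[0],116) for p in h]);(cx,cy),r=cv2.minEnclosingCircle(P[:,:2].astype(np.float32))
    print(st,ce,e,ray(cm,e[0],116),'enc',cx,cy,r)
cs=cam('scene');
ims=cv2.imread('pics/scene0.png');hs=cv2.cvtColor(ims,cv2.COLOR_BGR2HSV)
m=(hs[...,0]>8)&(hs[...,0]<28)&(hs[...,1]>150)&(hs[...,2]>150);m[:172]=0;m[198:]=0;m[:,:350]=0;m[:,385:]=0
for st,ce,_ in blobs(m): print(st,ce,ray(cs,ce,115))
```

```text
[ 291  165   58   59 2592] [319.41898148 194.40123457] ((319.3388977050781, 194.31008911132812), (57.18366241455078, 57.96239471435547), 48.81706619262695) [535.86040619 171.22755972 116.        ] enc 535.7951049804688 170.77978515625 26.03786277770996
[361 178  14   9  91] [367.20879121 181.97802198] [536.01138947 172.93008457 115.        ]
```

>>> {"api": "jog_arm", "payload": {
  "grip_force": 40,
  "rows": [
    {"gripper": 1, "dp": [1.7, 0.5, 20], "rotation": [0, 0, 0]},
    {"gripper": 1, "dp": [1.7, 0.5, 40], "rotation": [0, 0, 0]},
    {"gripper": 1, "dp": [1.7, 0.5, 60], "rotation": [0, 0, 0]},
    {"gripper": 1, "dp": [1.7, 0.5, 80], "rotation": [0, 0, 0]},
    {"gripper": 1, "dp": [1.7, 0.5, 100], "rotation": [0, 0, 0]},
    {"gripper": 1, "dp": [1.7, 0.5, 115], "rotation": [0, 0, 0]},
    {"gripper": 1, "dp": [1.7, 0.5, 124], "rotation": [0, 0, 0]},
    {"gripper": 1, "dp": [1.7, 0.5, 129], "rotation": [0, 0, 0]},
    {"gripper": 1, "dp": [1.7, 0.5, 129], "rotation": [0, 0, 0]},
    {"gripper": 1, "dp": [1.7, 0.5, 129], "rotation": [0, 0, 0]}
  ]
}}

```text
t: 2.7
tool_pos: [536.5, 171.0, 102.9]
orientation: [[-0.395, 0.919, 0.001], [0.919, 0.395, 0.0], [0.0, 0.001, -1.0]]
wrist_force: [0.0, 0.8, -0.0]
grip_width: 85.4
```

```bash
python3 rel.py 535.8 171 101; python3 wr.py w2
```

```text
t 2.7 pos [536.5 171.  102.9] yaw_y 23.25 dp [ 0.3 -0.7  1.9] f [ 0.02  0.78 -0.04] w 85.44472176620373 tilt [0.0006 0.0004] q [-0.4   0.55  0.08  1.84 -0.06  0.76  0.11]
```

View pics/w2.png

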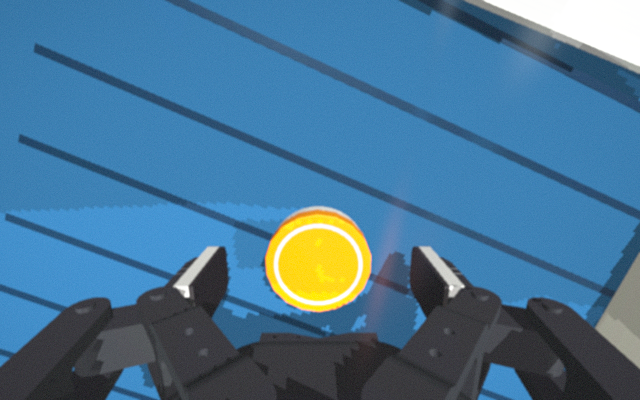

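The tan tin lies centred between the open pads, its lid at about (318,261). Next I check its offset from the tool in the tool frame.

```bash
cat > tin.py <<'E'
from h import *
import pickle,sys
n=sys.argv[1];z=float(sys.argv[2])
im=cv2.imread(f'pics/{n}.png');s=pickle.load(open(f'pics/{n}.pkl','rb'));cm=cam('wrist',s)
hsv=cv2.cvtColor(im,cv2.COLOR_BGR2HSV)
m=((hsv[...,0]>8)&(hsv[...,0]<40)&(hsv[...,1]>80)&(hsv[...,2]>130))
m=cv2.morphologyEx(m.astype(np.uint8),cv2.MORPH_CLOSE,np.ones((7,7)));m[:,:230]=0;m[:,405:]=0
b=max(blobs(m,200),key=lambda b:b[0][4]);c=max(cv2.findContours(b[2].astype(np.uint8),0,1)[0],key=len)
P=np.array([ray(cm,p[0],z) for p in cv2.convexHull(c)]);(cx,cy),r=cv2.minEnclosingCircle(P[:,:2].astype(np.float32))
print(b[0],b[1],cx,cy,r,'in tool',s['orientation'].T@(np.array([cx,cy,z])-s['tool_pos']))
E
python3 tin.py w2 115
```

```text
[ 265  209  106  103 8422] [317.77440038 260.51650439] 536.2326049804688 171.20523071289062 25.99147605895996 in tool [  0.3507265   -0.17261902 -12.14199961]
```

>>> {"api": "jog_arm", "payload": {
  "grip_force": 40,
  "rows": [
    {"gripper": 1, "dp": [0.3, 0, 2], "rotation": [0, 0, 0]},
    {"gripper": 0.7, "dp": [0.3, 0, 2], "rotation": [0, 0, 0]},
    {"gripper": 0.5, "dp": [0.3, 0, 2], "rotation": [0, 0, 0]},
    {"gripper": 0.4, "dp": [0.3, 0, 2], "rotation": [0, 0, 0]},
    {"gripper": 0.4, "dp": [0.3, 0, 2], "rotation": [0, 0, 0]},
    {"gripper": 0.4, "dp": [0.3, 0, 2], "rotation": [0, 0, 0]},
    {"gripper": 0.4, "dp": [0.3, 0, 2], "rotation": [0, 0, 0]},
    {"gripper": 0.4, "dp": [0.3, 0, 2], "rotation": [0, 0, 0]},
    {"gripper": 0.4, "dp": [0.3, 0, 2], "rotation": [0, 0, 0]},
    {"gripper": 0.4, "dp": [0.3, 0, 2], "rotation": [0, 0, 0]}
  ]
}}

```text
t: 3.58
tool_pos: [536.5, 170.5, 101.0]
orientation: [[-0.394, 0.919, 0.001], [0.919, 0.394, 0.0], [0.0, 0.001, -1.0]]
wrist_force: [-1.5, -0.3, 5.1]
grip_width: 48.4
```

>>> {"api": "jog_arm", "payload": {
  "rows": [
    {"gripper": 0.4, "dp": [0, 0, -15], "rotation": [0, 0, 0]},
    {"gripper": 0.4, "dp": [0, 0, -45], "rotation": [0, 0, 0]},
    {"gripper": 0.4, "dp": [0, 0, -80], "rotation": [0, 0, 0]},
    {"gripper": 0.4, "dp": [0, 0, -115], "rotation": [0, 0, 0]},
    {"gripper": 0.4, "dp": [-10, -2, -140], "rotation": [0, 0, 0]},
    {"gripper": 0.4, "dp": [-30, -7, -155], "rotation": [0, 0, 0]},
    {"gripper": 0.4, "dp": [-60, -15, -160], "rotation": [0, 0, 0]},
    {"gripper": 0.4, "dp": [-95, -23, -160], "rotation": [0, 0, 0]},
    {"gripper": 0.4, "dp": [-130, -32, -160], "rotation": [0, 0, 0]},
    {"gripper": 0.4, "dp": [-165, -40, -160], "rotation": [0, 0, 0]}
  ]
}}

```text
t: 4.42
tool_pos: [564.4, 1.5, 260.7]
orientation: [[-0.394, 0.919, 0.0], [0.919, 0.394, -0.0], [-0.0, 0.0, -1.0]]
wrist_force: [1.0, 0.9, -1.2]
grip_width: 48.4
```

>>> {"api": "jog_arm", "payload": {
  "rows": [
    {"gripper": 0.4, "dp": [-30, -7, 0], "rotation": [0, 0, 0]},
    {"gripper": 0.4, "dp": [-55, -13, 0], "rotation": [0, 0, 0]},
    {"gripper": 0.4, "dp": [-72, -18, 0], "rotation": [0, 0, 0]},
    {"gripper": 0.4, "dp": [-79, -19, 0], "rotation": [0, 0, 0]},
    {"gripper": 0.4, "dp": [-79, -19, 0], "rotation": [0, 0, 0]},
    {"gripper": 0.4, "dp": [-79, -19, 0], "rotation": [0, 0, 0]},
    {"gripper": 0.4, "dp": [-79, -19, 0], "rotation": [0, 0, 0]},
    {"gripper": 0.4, "dp": [-79, -19, 0], "rotation": [0, 0, 0]},
    {"gripper": 0.4, "dp": [-79, -19, 0], "rotation": [0, 0, 0]},
    {"gripper": 0.4, "dp": [-79, -19, 0], "rotation": [0, 0, 0]}
  ]
}}

```text
t: 5.25
tool_pos: [578.2, -75.9, 260.3]
orientation: [[-0.395, 0.919, -0.0], [0.919, 0.395, 0.0], [0.0, 0.0, -1.0]]
wrist_force: [-0.2, 0.7, -0.4]
grip_width: 48.4
```

```bash
python3 rel.py 546 -3 230; python3 wr.py w3
```

```text
t 5.25 pos [578.2 -75.9 260.3] yaw_y 23.29 dp [79.7 -0.8 30.4] f [-0.16  0.72 -0.42] w 48.38200198552643 tilt [-0.      0.0003] q [-0.01  0.42  0.16  1.57 -0.07  1.16  0.56]
```

View pics/w3.png

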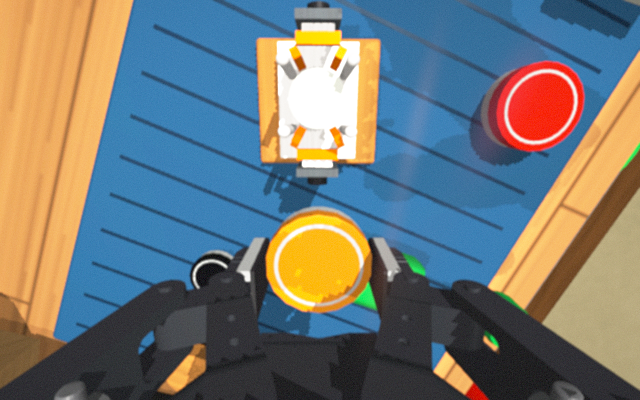

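The tan tin is held flat and square in the pads. The holder is in view, its foot corners at about (257,39), (380,39), (374,162) and (262,162), well aligned with the tool.

Run:
```python
from h import *
im=cv2.imread('pics/w3.png');cv2.imwrite('pics/w3z.png',cv2.resize(im[0:190,240:400],None,fx=3.1,fy=3.1,interpolation=cv2.INTER_CUBIC))
hsv=cv2.cvtColor(im,cv2.COLOR_BGR2HSV)
for y in (60,100,130): print(hsv[y,250:285].tolist()[::4])
```

```text
[[103, 169, 180], [103, 181, 178], [17, 175, 246], [19, 164, 252], [18, 159, 251], [18, 161, 251], [18, 163, 252], [0, 0, 253], [0, 0, 255]]
[[103, 169, 184], [103, 171, 186], [5, 76, 150], [18, 167, 251], [20, 168, 252], [19, 162, 252], [18, 166, 247], [13, 96, 210], [18, 5, 248]]
[[102, 178, 185], [103, 166, 187], [105, 154, 171], [18, 171, 250], [16, 177, 238], [14, 171, 197], [14, 170, 197], [17, 9, 245], [0, 0, 255]]
```

View pics/w3z.png

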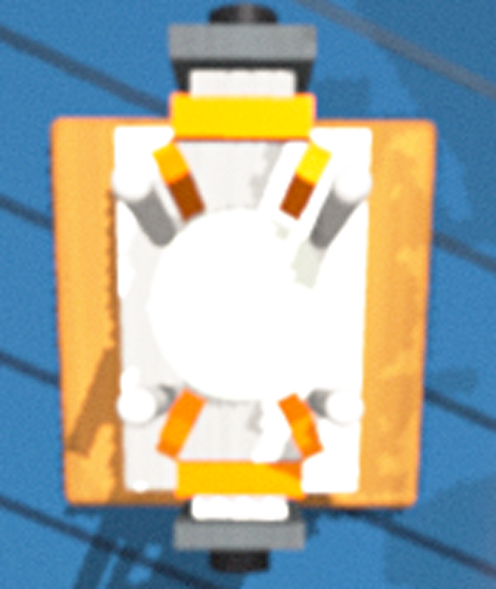

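```bash
python3 - <<'E'
from h import *
import pickle
s=pickle.load(open('pics/w3.pkl','rb'));cm=cam('wrist',s);O=s['orientation']
f=lambda p:(p[0]/3.1+240-.35,p[1]/3.1-.35)
C=np.array([ray(cm,f(p),110) for p in [(52,118),(436,118),(416,506),(66,506)]]);print(C.round(1),'ctr',C.mean(0))
for i in range(4):
    d=C[(i+1)%4]-C[i];print(np.linalg.norm(d).round(1),np.degrees(np.arctan2(d[1],d[0])).round(1))
for z in(190,198,206):
    T=np.array([ray(cm,f(p),z) for p in [(131,178),(352,180),(138,398),(342,402)]]);
    print(z,T.mean(0).round(1),[np.linalg.norm(T[i]-T[j]).round(1) for i,j in((0,3),(1,2),(0,1),(2,3),(0,2),(1,3))])
t=(O.T@(C.mean(0)-s['tool_pos']));print('tool',t)
E
python3 tin.py w3 272
```

```text
[[476.   25.1 110. ]
 [574.9  67.6 110. ]
 [617.5 -32.6 110. ]
 [517.8 -75.5 110. ]] ctr [546.55008104  -3.83657564 110.        ]
107.6 23.3
108.9 -66.9
108.5 -156.7
109.0 112.6
190 [545.6  -2.  190. ] [np.float64(63.5), np.float64(63.2), np.float64(45.7), np.float64(44.6), np.float64(44.2), np.float64(44.7)]
198 [545.9  -2.5 198. ] [np.float64(61.1), np.float64(60.8), np.float64(43.9), np.float64(42.9), np.float64(42.5), np.float64(43.0)]
206 [546.1  -3.  206. ] [np.float64(58.7), np.float64(58.4), np.float64(42.2), np.float64(41.3), np.float64(40.9), np.float64(41.3)]
tool [ 78.70083247  -0.62398584 150.35524379]
[ 265  210  107  103 8610] [318.17340302 261.3387921 ] 578.0831909179688 -76.36351776123047 26.451627731323242 in tool [ -0.34254102  -0.3209017  -11.66496359]
```

>>> {"api": "jog_arm", "payload": {
  "rows": [
    {"gripper": 0.4, "dp": [20, 0, 0], "rotation": [0, 0, 0]},
    {"gripper": 0.4, "dp": [45, 0, 0], "rotation": [0, 0, 0]},
    {"gripper": 0.4, "dp": [68, -0.3, 5], "rotation": [0, 0, 0]},
    {"gripper": 0.4, "dp": [79, -0.3, 15], "rotation": [0, 0, 0]},
    {"gripper": 0.4, "dp": [79.7, -0.3, 30], "rotation": [0, 0, 0]},
    {"gripper": 0.4, "dp": [79.7, -0.3, 43], "rotation": [0, 0, 0]},
    {"gripper": 0.4, "dp": [79.7, -0.3, 48], "rotation": [0, 0, 0]},
    {"gripper": 0.4, "dp": [79.7, -0.3, 48], "rotation": [0, 0, 0]},
    {"gripper": 0.4, "dp": [79.7, -0.3, 48], "rotation": [0, 0, 0]},
    {"gripper": 0.4, "dp": [79.7, -0.3, 48], "rotation": [0, 0, 0]}
  ]
}}

```text
t: 6.13
tool_pos: [547.1, -4.1, 213.1]
orientation: [[-0.394, 0.919, 0.001], [0.919, 0.394, -0.0], [-0.001, 0.001, -1.0]]
wrist_force: [0.6, 0.2, -0.9]
grip_width: 48.5
```

```bash
python3 rel.py 546.4 -2.8 212; python3 wr.py w4; python3 tin.py w4 224
```

```text
t 6.1333 pos [547.1  -4.1 213.1] yaw_y 23.18 dp [ 1.4 -0.1  1.1] f [ 0.61  0.21 -0.86] w 48.494480287537925 tilt [ 0.0012 -0.0001] q [-0.13  0.4   0.14  1.74 -0.06  1.    0.43]
[  250   131   137   182 13600] [317.95573529 230.98088235] 538.7490234375 14.87874984741211 47.743350982666016 in tool [ 20.69344119  -0.19510405 -10.95180444]
```

View pics/w4.png

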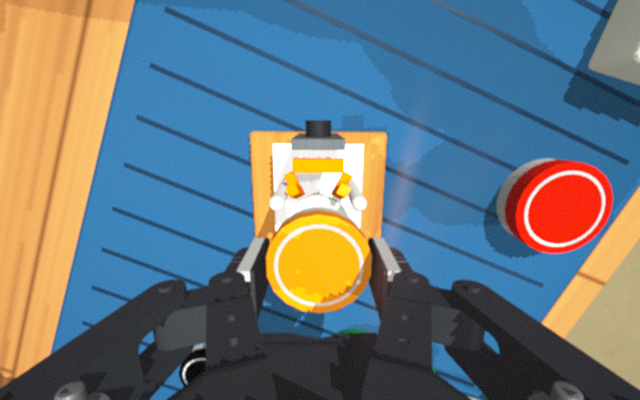

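The tin is over the mouth. The two far posts show at about (277,202) and (361,203), symmetric about the tin. Next I check them along y.

Run:
```python
from h import *
import pickle
s=pickle.load(open('pics/w4.pkl','rb'));cm=cam('wrist',s);O=s['orientation']
for z in(194,198,202):
    for p in((277,202),(361,202.5)): print(z,(O.T@(ray(cm,p,z)-s['tool_pos'])).round(1))
s=sense();print(s['tool_pos'])
```

```text
194 [ 21.1 -22.6  19. ]
194 [20.8 23.3 19.1]
198 [ 22.1 -22.1  15. ]
198 [21.9 22.8 15.1]
202 [ 23.2 -21.5  11. ]
202 [23.  22.2 11.1]
[547.10172256  -4.08668429 213.1198715 ]
```

>>> {"api": "jog_arm", "payload": {
  "rows": [
    {"gripper": 0.4, "dp": [1.2, 0.3, 2], "rotation": [0, 0, 0]},
    {"gripper": 0.4, "dp": [1.2, 0.3, 5], "rotation": [0, 0, 0]},
    {"gripper": 0.4, "dp": [1.2, 0.3, 8], "rotation": [0, 0, 0]},
    {"gripper": 0.4, "dp": [1.2, 0.3, 11], "rotation": [0, 0, 0]},
    {"gripper": 0.4, "dp": [1.2, 0.3, 14], "rotation": [0, 0, 0]},
    {"gripper": 0.4, "dp": [1.2, 0.3, 17], "rotation": [0, 0, 0]},
    {"gripper": 0.4, "dp": [1.2, 0.3, 19], "rotation": [0, 0, 0]},
    {"gripper": 0.4, "dp": [1.2, 0.3, 21], "rotation": [0, 0, 0]},
    {"gripper": 0.4, "dp": [1.2, 0.3, 22], "rotation": [0, 0, 0]},
    {"gripper": 0.4, "dp": [1.2, 0.3, 22], "rotation": [0, 0, 0]}
  ]
}}

```text
t: 7.02
tool_pos: [546.2, -2.7, 190.0]
orientation: [[-0.394, 0.919, -0.0], [0.919, 0.394, -0.0], [0.0, -0.0, -1.0]]
wrist_force: [-0.8, -0.9, -0.7]
grip_width: 48.1
```

No contact yet. I go on down in small steps.

>>> {"api": "jog_arm", "payload": {
  "rows": [
    {"gripper": 0.4, "dp": [0, 0, 0.5], "rotation": [0, 0, 0]},
    {"gripper": 0.4, "dp": [0, 0, 1], "rotation": [0, 0, 0]},
    {"gripper": 0.4, "dp": [0, 0, 1.5], "rotation": [0, 0, 0]},
    {"gripper": 0.4, "dp": [0, 0, 2], "rotation": [0, 0, 0]},
    {"gripper": 0.4, "dp": [0, 0, 2.5], "rotation": [0, 0, 0]},
    {"gripper": 0.4, "dp": [0, 0, 3], "rotation": [0, 0, 0]},
    {"gripper": 0.4, "dp": [0, 0, 3.5], "rotation": [0, 0, 0]},
    {"gripper": 0.4, "dp": [0, 0, 4], "rotation": [0, 0, 0]},
    {"gripper": 0.4, "dp": [0, 0, 4], "rotation": [0, 0, 0]},
    {"gripper": 0.4, "dp": [0, 0, 4], "rotation": [0, 0, 0]}
  ]
}}

```text
t: 7.85
tool_pos: [546.5, -3.0, 186.4]
orientation: [[-0.394, 0.919, 0.0], [0.919, 0.394, -0.0], [-0.0, 0.0, -1.0]]
wrist_force: [0.6, -2.2, 1.8]
grip_width: 48.2
```

>>> {"api": "jog_arm", "payload": {
  "rows": [
    {"gripper": 0.4, "dp": [0, 0, 0.5], "rotation": [0, 0, 0]},
    {"gripper": 0.4, "dp": [0, 0, 1], "rotation": [0, 0, 0]},
    {"gripper": 0.4, "dp": [0, 0, 1.5], "rotation": [0, 0, 0]},
    {"gripper": 0.4, "dp": [0, 0, 2], "rotation": [0, 0, 0]},
    {"gripper": 0.4, "dp": [0, 0, 2], "rotation": [0, 0, 0]},
    {"gripper": 0.4, "dp": [0, 0, 2], "rotation": [0, 0, 0]},
    {"gripper": 0.4, "dp": [0, 0, 2], "rotation": [0, 0, 0]},
    {"gripper": 0.4, "dp": [0, 0, 2], "rotation": [0, 0, 0]},
    {"gripper": 0.4, "dp": [0, 0, 2], "rotation": [0, 0, 0]},
    {"gripper": 0.4, "dp": [0, 0, 2], "rotation": [0, 0, 0]}
  ]
}}

```text
t: 8.68
tool_pos: [546.3, -2.6, 184.3]
orientation: [[-0.394, 0.919, -0.0], [0.919, 0.394, 0.0], [0.0, -0.0, -1.0]]
wrist_force: [-1.0, -1.0, 5.0]
grip_width: 48.4
```

The tin bears on the ramps with 5 N. I release, rise and close.

>>> {"api": "jog_arm", "payload": {
  "rows": [
    {"gripper": 0.5, "dp": [0, 0, -1], "rotation": [0, 0, 0]},
    {"gripper": 0.6, "dp": [0, 0, -1], "rotation": [0, 0, 0]},
    {"gripper": 0.75, "dp": [0, 0, -1], "rotation": [0, 0, 0]},
    {"gripper": 0.85, "dp": [0, 0, -1], "rotation": [0, 0, 0]},
    {"gripper": 0.85, "dp": [0, 0, -1], "rotation": [0, 0, 0]},
    {"gripper": 0.85, "dp": [0, 0, -10], "rotation": [0, 0, 0]},
    {"gripper": 0.85, "dp": [0, 0, -25], "rotation": [0, 0, 0]},
    {"gripper": 0.85, "dp": [0, 0, -45], "rotation": [0, 0, 0]},
    {"gripper": 0.85, "dp": [0, 0, -60], "rotation": [0, 0, 0]},
    {"gripper": 0.85, "dp": [0, 0, -60], "rotation": [0, 0, 0]}
  ]
}}

```text
t: 9.52
tool_pos: [548.0, -2.7, 248.0]
orientation: [[-0.394, 0.919, 0.006], [0.919, 0.394, 0.0], [-0.002, 0.005, -1.0]]
wrist_force: [-0.2, -1.0, -0.4]
grip_width: 72.7
```

```bash
python3 rel.py 546.4 -2.8 212; python3 wr.py w5; python3 tin.py w5 201
```

```text
t 9.5167 pos [548.   -2.7 248. ] yaw_y 23.2 dp [ 0.6 -1.7 36. ] f [-0.23 -1.04 -0.37] w 72.72291758369728 tilt [0.0057 0.0003] q [-0.14  0.37  0.14  1.69 -0.06  1.08  0.43]
[  256   130   120   138 10776] [315.33129176 199.74712324] 539.3229370117188 13.715303421020508 52.49074172973633 in tool [18.57351422 -1.76005817 46.95770549]
```

View pics/w5.png

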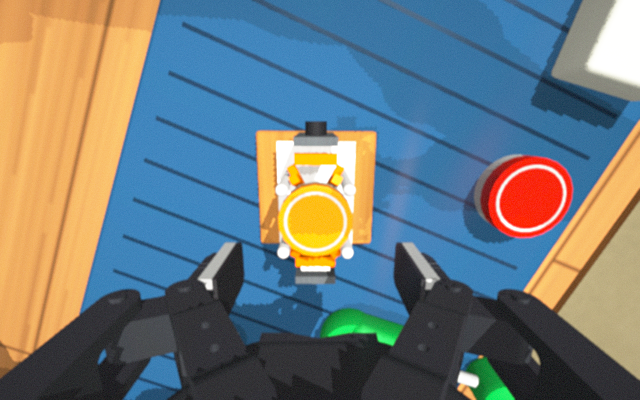

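The tan tin rests flat and centred between the four posts, lid at about (315,220). I close the fingers and go down to just above the lid.

>>> {"api": "jog_arm", "payload": {
  "rows": [
    {"gripper": 0, "dp": [0, 0, 0], "rotation": [0, 0, 0]},
    {"gripper": 0, "dp": [0, 0, 0], "rotation": [0, 0, 0]},
    {"gripper": 0, "dp": [0, 0, 0], "rotation": [0, 0, 0]},
    {"gripper": 0, "dp": [0, 0, 0], "rotation": [0, 0, 0]},
    {"gripper": 0, "dp": [0, 0, 5], "rotation": [0, 0, 0]},
    {"gripper": 0, "dp": [0, 0, 15], "rotation": [0, 0, 0]},
    {"gripper": 0, "dp": [0, 0, 27], "rotation": [0, 0, 0]},
    {"gripper": 0, "dp": [0, 0, 35], "rotation": [0, 0, 0]},
    {"gripper": 0, "dp": [0, 0, 38], "rotation": [0, 0, 0]},
    {"gripper": 0, "dp": [0, 0, 38], "rotation": [0, 0, 0]}
  ]
}}

```text
t: 10.4
tool_pos: [545.7, -2.6, 205.0]
orientation: [[-0.394, 0.919, -0.002], [0.919, 0.394, -0.0], [0.001, -0.002, -1.0]]
wrist_force: [-0.3, 0.3, 0.5]
grip_width: 0.1
```

>>> {"api": "jog_arm", "payload": {
  "rows": [
    {"gripper": 0, "dp": [0, 0, 0.5], "rotation": [0, 0, 0]},
    {"gripper": 0, "dp": [0, 0, 1], "rotation": [0, 0, 0]},
    {"gripper": 0, "dp": [0, 0, 1.5], "rotation": [0, 0, 0]},
    {"gripper": 0, "dp": [0, 0, 2], "rotation": [0, 0, 0]},
    {"gripper": 0, "dp": [0, 0, 2.5], "rotation": [0, 0, 0]},
    {"gripper": 0, "dp": [0, 0, 3], "rotation": [0, 0, 0]},
    {"gripper": 0, "dp": [0, 0, 3], "rotation": [0, 0, 0]},
    {"gripper": 0, "dp": [0, 0, 3], "rotation": [0, 0, 0]},
    {"gripper": 0, "dp": [0, 0, 3], "rotation": [0, 0, 0]},
    {"gripper": 0, "dp": [0, 0, 3], "rotation": [0, 0, 0]}
  ]
}}

```text
t: 11.23
tool_pos: [546.4, -2.6, 203.3]
orientation: [[-0.394, 0.919, 0.0], [0.919, 0.394, -0.0], [-0.0, 0.0, -1.0]]
wrist_force: [0.1, -0.2, 0.3]
grip_width: 0.4
```

>>> {"api": "jog_arm", "payload": {
  "rows": [
    {"gripper": 0, "dp": [0, 0, 0.5], "rotation": [0, 0, 0]},
    {"gripper": 0, "dp": [0, 0, 1], "rotation": [0, 0, 0]},
    {"gripper": 0, "dp": [0, 0, 1.5], "rotation": [0, 0, 0]},
    {"gripper": 0, "dp": [0, 0, 2], "rotation": [0, 0, 0]},
    {"gripper": 0, "dp": [0, 0, 2.5], "rotation": [0, 0, 0]},
    {"gripper": 0, "dp": [0, 0, 3], "rotation": [0, 0, 0]},
    {"gripper": 0, "dp": [0, 0, 3], "rotation": [0, 0, 0]},
    {"gripper": 0, "dp": [0, 0, 3], "rotation": [0, 0, 0]},
    {"gripper": 0, "dp": [0, 0, 3], "rotation": [0, 0, 0]},
    {"gripper": 0, "dp": [0, 0, 3], "rotation": [0, 0, 0]}
  ]
}}

```text
t: 12.07
tool_pos: [546.6, -2.6, 200.6]
orientation: [[-0.394, 0.919, 0.001], [0.919, 0.394, 0.0], [-0.0, 0.001, -1.0]]
wrist_force: [-0.2, -0.5, 5.0]
grip_width: -0.0
```

>>> {"api": "jog_arm", "payload": {
  "rows": [
    {"gripper": 0, "dp": [0, 0, 0.5], "rotation": [0, 0, 0]},
    {"gripper": 0, "dp": [0, 0, 1], "rotation": [0, 0, 0]},
    {"gripper": 0, "dp": [0, 0, 1.5], "rotation": [0, 0, 0]},
    {"gripper": 0, "dp": [0, 0, 2], "rotation": [0, 0, 0]},
    {"gripper": 0, "dp": [0, 0, 2.5], "rotation": [0, 0, 0]},
    {"gripper": 0, "dp": [0, 0, 3], "rotation": [0, 0, 0]},
    {"gripper": 0, "dp": [0, 0, 3.5], "rotation": [0, 0, 0]},
    {"gripper": 0, "dp": [0, 0, 4], "rotation": [0, 0, 0]},
    {"gripper": 0, "dp": [0, 0, 4], "rotation": [0, 0, 0]},
    {"gripper": 0, "dp": [0, 0, 4], "rotation": [0, 0, 0]}
  ]
}}

```text
t: 12.9
tool_pos: [546.5, -2.6, 196.6]
orientation: [[-0.394, 0.919, 0.001], [0.919, 0.394, -0.0], [-0.0, 0.001, -1.0]]
wrist_force: [0.3, 0.1, 5.0]
grip_width: 0.0
```

>>> {"api": "jog_arm", "payload": {
  "rows": [
    {"gripper": 0, "dp": [0, 0, 0.5], "rotation": [0, 0, 0]},
    {"gripper": 0, "dp": [0, 0, 1], "rotation": [0, 0, 0]},
    {"gripper": 0, "dp": [0, 0, 1.5], "rotation": [0, 0, 0]},
    {"gripper": 0, "dp": [0, 0, 2], "rotation": [0, 0, 0]},
    {"gripper": 0, "dp": [0, 0, 2.5], "rotation": [0, 0, 0]},
    {"gripper": 0, "dp": [0, 0, 3], "rotation": [0, 0, 0]},
    {"gripper": 0, "dp": [0, 0, 3.5], "rotation": [0, 0, 0]},
    {"gripper": 0, "dp": [0, 0, 4], "rotation": [0, 0, 0]},
    {"gripper": 0, "dp": [0, 0, 4], "rotation": [0, 0, 0]},
    {"gripper": 0, "dp": [0, 0, 4], "rotation": [0, 0, 0]}
  ]
}}

```text
t: 13.73
tool_pos: [546.7, -2.7, 193.5]
orientation: [[-0.394, 0.919, 0.002], [0.919, 0.394, 0.0], [-0.001, 0.002, -1.0]]
wrist_force: [-2.6, 0.2, 13.1]
grip_width: -0.1
```

>>> {"api": "jog_arm", "payload": {
  "rows": [
    {"gripper": 0, "dp": [0, 0, 0.5], "rotation": [0, 0, 0]},
    {"gripper": 0, "dp": [0, 0, 1], "rotation": [0, 0, 0]},
    {"gripper": 0, "dp": [0, 0, 1.5], "rotation": [0, 0, 0]},
    {"gripper": 0, "dp": [0, 0, 2], "rotation": [0, 0, 0]},
    {"gripper": 0, "dp": [0, 0, 2.5], "rotation": [0, 0, 0]},
    {"gripper": 0, "dp": [0, 0, 3], "rotation": [0, 0, 0]},
    {"gripper": 0, "dp": [0, 0, 3], "rotation": [0, 0, 0]},
    {"gripper": 0, "dp": [0, 0, 3], "rotation": [0, 0, 0]},
    {"gripper": 0, "dp": [0, 0, 3], "rotation": [0, 0, 0]},
    {"gripper": 0, "dp": [0, 0, 3], "rotation": [0, 0, 0]}
  ]
}}

```text
t: 14.57
tool_pos: [546.7, -2.8, 190.1]
orientation: [[-0.394, 0.919, 0.001], [0.919, 0.394, -0.0], [-0.001, 0.001, -1.0]]
wrist_force: [-1.7, -0.8, 10.2]
grip_width: 0.2
```

>>> {"api": "jog_arm", "payload": {
  "rows": [
    {"gripper": 0, "dp": [0, 0, 0.5], "rotation": [0, 0, 0]},
    {"gripper": 0, "dp": [0, 0, 1], "rotation": [0, 0, 0]},
    {"gripper": 0, "dp": [0, 0, 1.5], "rotation": [0, 0, 0]},
    {"gripper": 0, "dp": [0, 0, 2], "rotation": [0, 0, 0]},
    {"gripper": 0, "dp": [0, 0, 2.5], "rotation": [0, 0, 0]},
    {"gripper": 0, "dp": [0, 0, 3], "rotation": [0, 0, 0]},
    {"gripper": 0, "dp": [0, 0, 3], "rotation": [0, 0, 0]},
    {"gripper": 0, "dp": [0, 0, 3], "rotation": [0, 0, 0]},
    {"gripper": 0, "dp": [0, 0, 3], "rotation": [0, 0, 0]},
    {"gripper": 0, "dp": [0, 0, 3], "rotation": [0, 0, 0]}
  ]
}}

```text
t: 15.4
tool_pos: [546.7, -2.8, 187.2]
orientation: [[-0.394, 0.919, 0.001], [0.919, 0.394, -0.0], [-0.001, 0.001, -1.0]]
wrist_force: [-2.0, 0.0, 10.3]
grip_width: -0.1
```

>>> {"api": "jog_arm", "payload": {
  "rows": [
    {"gripper": 0, "dp": [0, 0, 0.5], "rotation": [0, 0, 0]},
    {"gripper": 0, "dp": [0, 0, 1], "rotation": [0, 0, 0]},
    {"gripper": 0, "dp": [0, 0, 1.5], "rotation": [0, 0, 0]},
    {"gripper": 0, "dp": [0, 0, 2], "rotation": [0, 0, 0]},
    {"gripper": 0, "dp": [0, 0, 2.5], "rotation": [0, 0, 0]},
    {"gripper": 0, "dp": [0, 0, 3], "rotation": [0, 0, 0]},
    {"gripper": 0, "dp": [0, 0, 3.5], "rotation": [0, 0, 0]},
    {"gripper": 0, "dp": [0, 0, 4], "rotation": [0, 0, 0]},
    {"gripper": 0, "dp": [0, 0, 4], "rotation": [0, 0, 0]},
    {"gripper": 0, "dp": [0, 0, 4], "rotation": [0, 0, 0]}
  ]
}}

```text
t: 16.23
tool_pos: [546.7, -2.7, 183.2]
orientation: [[-0.394, 0.919, 0.001], [0.919, 0.394, 0.0], [-0.0, 0.001, -1.0]]
wrist_force: [-2.7, -0.6, 10.4]
grip_width: 0.1
```

>>> {"api": "jog_arm", "payload": {
  "rows": [
    {"gripper": 0, "dp": [0, 0, 0.5], "rotation": [0, 0, 0]},
    {"gripper": 0, "dp": [0, 0, 1], "rotation": [0, 0, 0]},
    {"gripper": 0, "dp": [0, 0, 1.5], "rotation": [0, 0, 0]},
    {"gripper": 0, "dp": [0, 0, 2], "rotation": [0, 0, 0]},
    {"gripper": 0, "dp": [0, 0, 2.5], "rotation": [0, 0, 0]},
    {"gripper": 0, "dp": [0, 0, 3], "rotation": [0, 0, 0]},
    {"gripper": 0, "dp": [0, 0, 3], "rotation": [0, 0, 0]},
    {"gripper": 0, "dp": [0, 0, 3], "rotation": [0, 0, 0]},
    {"gripper": 0, "dp": [0, 0, 3], "rotation": [0, 0, 0]},
    {"gripper": 0, "dp": [0, 0, 3], "rotation": [0, 0, 0]}
  ]
}}

```text
t: 17.07
tool_pos: [546.7, -2.8, 180.2]
orientation: [[-0.394, 0.919, 0.001], [0.919, 0.394, 0.0], [-0.0, 0.001, -1.0]]
wrist_force: [-2.2, -0.4, 10.2]
grip_width: 0.1
```

>>> {"api": "jog_arm", "payload": {
  "rows": [
    {"gripper": 0, "dp": [0, 0, 0.5], "rotation": [0, 0, 0]},
    {"gripper": 0, "dp": [0, 0, 1], "rotation": [0, 0, 0]},
    {"gripper": 0, "dp": [0, 0, 1.5], "rotation": [0, 0, 0]},
    {"gripper": 0, "dp": [0, 0, 2], "rotation": [0, 0, 0]},
    {"gripper": 0, "dp": [0, 0, 2], "rotation": [0, 0, 0]},
    {"gripper": 0, "dp": [0, 0, 2], "rotation": [0, 0, 0]},
    {"gripper": 0, "dp": [0, 0, 2], "rotation": [0, 0, 0]},
    {"gripper": 0, "dp": [0, 0, 2], "rotation": [0, 0, 0]},
    {"gripper": 0, "dp": [0, 0, 2], "rotation": [0, 0, 0]},
    {"gripper": 0, "dp": [0, 0, 2], "rotation": [0, 0, 0]}
  ]
}}

```text
t: 17.9
tool_pos: [546.7, -2.7, 178.2]
orientation: [[-0.394, 0.919, 0.001], [0.919, 0.394, 0.0], [-0.0, 0.001, -1.0]]
wrist_force: [-1.4, -0.3, 10.5]
grip_width: 0.0
```

>>> {"api": "jog_arm", "payload": {
  "rows": [
    {"gripper": 0, "dp": [0, 0, 0.5], "rotation": [0, 0, 0]},
    {"gripper": 0, "dp": [0, 0, 1], "rotation": [0, 0, 0]},
    {"gripper": 0, "dp": [0, 0, 1.5], "rotation": [0, 0, 0]},
    {"gripper": 0, "dp": [0, 0, 2], "rotation": [0, 0, 0]},
    {"gripper": 0, "dp": [0, 0, 2], "rotation": [0, 0, 0]},
    {"gripper": 0, "dp": [0, 0, 2], "rotation": [0, 0, 0]},
    {"gripper": 0, "dp": [0, 0, 2], "rotation": [0, 0, 0]},
    {"gripper": 0, "dp": [0, 0, 2], "rotation": [0, 0, 0]},
    {"gripper": 0, "dp": [0, 0, 2], "rotation": [0, 0, 0]},
    {"gripper": 0, "dp": [0, 0, 2], "rotation": [0, 0, 0]}
  ]
}}

```text
t: 18.73
tool_pos: [546.7, -2.7, 176.2]
orientation: [[-0.394, 0.919, 0.001], [0.919, 0.394, 0.0], [-0.0, 0.001, -1.0]]
wrist_force: [-2.4, -0.2, 11.2]
grip_width: -0.2
```

>>> {"api": "jog_arm", "payload": {
  "rows": [
    {"gripper": 0, "dp": [0, 0, 0.5], "rotation": [0, 0, 0]},
    {"gripper": 0, "dp": [0, 0, 1], "rotation": [0, 0, 0]},
    {"gripper": 0, "dp": [0, 0, 1.5], "rotation": [0, 0, 0]},
    {"gripper": 0, "dp": [0, 0, 2], "rotation": [0, 0, 0]},
    {"gripper": 0, "dp": [0, 0, 2], "rotation": [0, 0, 0]},
    {"gripper": 0, "dp": [0, 0, 2], "rotation": [0, 0, 0]},
    {"gripper": 0, "dp": [0, 0, 2], "rotation": [0, 0, 0]},
    {"gripper": 0, "dp": [0, 0, 2], "rotation": [0, 0, 0]},
    {"gripper": 0, "dp": [0, 0, 2], "rotation": [0, 0, 0]},
    {"gripper": 0, "dp": [0, 0, 2], "rotation": [0, 0, 0]}
  ]
}}

```text
t: 19.57
tool_pos: [546.7, -2.7, 173.9]
orientation: [[-0.394, 0.919, 0.001], [0.919, 0.394, -0.0], [-0.0, 0.001, -1.0]]
wrist_force: [-2.1, 0.2, 7.8]
grip_width: 0.1
```

>>> {"api": "jog_arm", "payload": {
  "rows": [
    {"gripper": 0, "dp": [0, 0, 0.5], "rotation": [0, 0, 0]},
    {"gripper": 0, "dp": [0, 0, 1], "rotation": [0, 0, 0]},
    {"gripper": 0, "dp": [0, 0, 1.5], "rotation": [0, 0, 0]},
    {"gripper": 0, "dp": [0, 0, 2], "rotation": [0, 0, 0]},
    {"gripper": 0, "dp": [0, 0, 2], "rotation": [0, 0, 0]},
    {"gripper": 0, "dp": [0, 0, 2], "rotation": [0, 0, 0]},
    {"gripper": 0, "dp": [0, 0, 2], "rotation": [0, 0, 0]},
    {"gripper": 0, "dp": [0, 0, 2], "rotation": [0, 0, 0]},
    {"gripper": 0, "dp": [0, 0, 2], "rotation": [0, 0, 0]},
    {"gripper": 0, "dp": [0, 0, 2], "rotation": [0, 0, 0]}
  ]
}}

```text
t: 20.4
tool_pos: [546.7, -2.7, 171.9]
orientation: [[-0.394, 0.919, 0.001], [0.919, 0.394, -0.0], [-0.0, 0.001, -1.0]]
wrist_force: [-1.5, -0.0, 8.4]
grip_width: -0.2
```

The force fell from 11.2 to 7.8 N between z=176 and 174, which is the snap for tin 1. I rise, and check that it stays down.

>>> {"api": "jog_arm", "payload": {
  "rows": [
    {"gripper": 0, "dp": [0, 0, -1], "rotation": [0, 0, 0]},
    {"gripper": 0, "dp": [0, 0, -3], "rotation": [0, 0, 0]},
    {"gripper": 0, "dp": [0, 0, -6], "rotation": [0, 0, 0]},
    {"gripper": 0, "dp": [0, 0, -12], "rotation": [0, 0, 0]},
    {"gripper": 0, "dp": [0, 0, -25], "rotation": [0, 0, 0]},
    {"gripper": 0, "dp": [0, 0, -45], "rotation": [0, 0, 0]},
    {"gripper": 1, "dp": [0, 0, -65], "rotation": [0, 0, 0]},
    {"gripper": 1, "dp": [0, 0, -78], "rotation": [0, 0, 0]},
    {"gripper": 1, "dp": [0, 0, -80], "rotation": [0, 0, 0]},
    {"gripper": 1, "dp": [0, 0, -80], "rotation": [0, 0, 0]}
  ]
}}

```text
t: 21.23
tool_pos: [546.5, -2.6, 251.7]
orientation: [[-0.394, 0.919, 0.001], [0.919, 0.394, 0.0], [-0.0, 0.001, -1.0]]
wrist_force: [0.6, 0.7, -0.0]
grip_width: 48.2
```

```bash
python3 rel.py 514.4 -206.8 250; python3 wr.py w6; python3 -c "
import cv2;im=cv2.imread('pics/w6.png');cv2.imwrite('pics/w6z.png',cv2.resize(im[110:300,220:420],None,fx=3,fy=3,interpolation=2))"
```

```text
t 21.2333 pos [546.5  -2.6 251.7] yaw_y 23.21 dp [-175.  -110.     1.7] f [ 0.63  0.74 -0.03] w 48.15117256431056 tilt [0.0011 0.0001] q [-0.14  0.37  0.14  1.68 -0.06  1.1   0.43]
```

View pics/w6z.png

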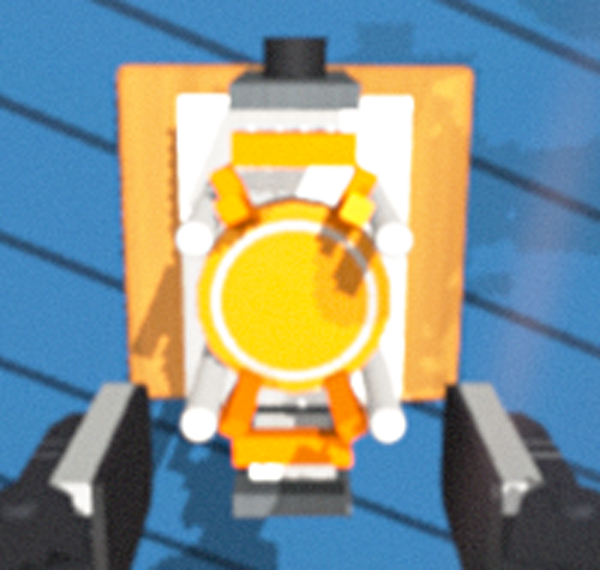

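The tan tin is latched: all four prongs lie over its lid, and it is level and centred at about (297,300) in the crop. Now the black tin.

>>> {"api": "jog_arm", "payload": {
  "rows": [
    {"gripper": 1, "dp": [-15, -10, 0], "rotation": [0, 0, 0]},
    {"gripper": 1, "dp": [-40, -25, 0], "rotation": [0, 0, 0]},
    {"gripper": 1, "dp": [-70, -44, 0], "rotation": [0, 0, 0]},
    {"gripper": 1, "dp": [-100, -63, 0], "rotation": [0, 0, 0]},
    {"gripper": 1, "dp": [-130, -82, 0], "rotation": [0, 0, 0]},
    {"gripper": 1, "dp": [-155, -98, 10], "rotation": [0, 0, 0]},
    {"gripper": 1, "dp": [-172, -109, 20], "rotation": [0, 0, 0]},
    {"gripper": 1, "dp": [-178, -112, 25], "rotation": [0, 0, 0]},
    {"gripper": 1, "dp": [-178, -112, 25], "rotation": [0, 0, 0]},
    {"gripper": 1, "dp": [-178, -112, 25], "rotation": [0, 0, 0]}
  ]
}}

```text
t: 22.12
tool_pos: [513.4, -209.2, 225.3]
orientation: [[-0.394, 0.919, -0.002], [0.919, 0.394, 0.001], [0.002, -0.001, -1.0]]
wrist_force: [-0.1, 1.0, -0.6]
grip_width: 85.5
```

```bash
python3 rel.py 514.4 -210 230; python3 wr.py w7
```

```text
t 22.1167 pos [ 513.4 -209.2  225.3] yaw_y 23.22 dp [-1.1  0.6 -4.7] f [-0.13  1.03 -0.63] w 85.53629052662923 tilt [-0.0019  0.0015] q [ 0.21  0.41  0.19  1.7  -0.09  1.05  0.84]
```

View pics/w7.png

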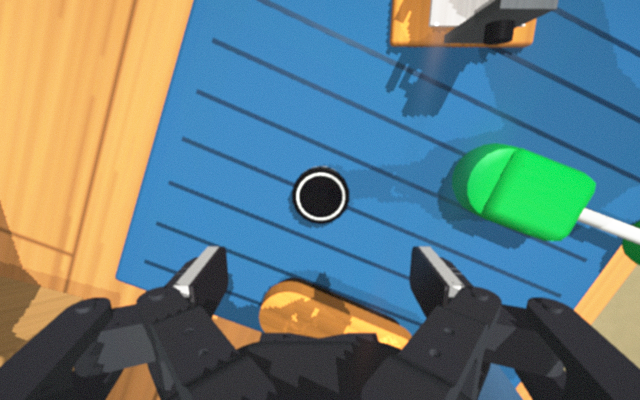

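The black tin's lid is at about (320,195). The brush lies behind at about (330,310), the boot tree to the right.

```bash
cat > blk.py <<'E'
from h import *
import pickle,sys
n=sys.argv[1];z=float(sys.argv[2]);roi=[int(a) for a in sys.argv[3:7]]
im=cv2.imread(f'pics/{n}.png');s=pickle.load(open(f'pics/{n}.pkl','rb'));cm=cam('wrist',s)
hsv=cv2.cvtColor(im,cv2.COLOR_BGR2HSV)
m=((hsv[...,2]<70)|(hsv[...,1]<60));k=np.zeros_like(m);x0,x1,y0,y1=roi;k[y0:y1,x0:x1]=1;m&=k
m=cv2.morphologyEx(m.astype(np.uint8),cv2.MORPH_CLOSE,np.ones((5,5)))
b=max(blobs(m,200),key=lambda b:b[0][4]);c=max(cv2.findContours(b[2].astype(np.uint8),0,1)[0],key=len)
P=np.array([ray(cm,p[0],z) for p in cv2.convexHull(c)]);(cx,cy),r=cv2.minEnclosingCircle(P[:,:2].astype(np.float32))
print(b[0],b[1],cx,cy,r,'in tool',s['orientation'].T@(np.array([cx,cy,z])-s['tool_pos']))
E
python3 blk.py w7 115 260 380 150 240
python3 - <<'E'
from h import *
import pickle
s=pickle.load(open('pics/w7.pkl','rb'));cm=cam('wrist',s);O=s['orientation']
for p in((300,282),(265,300)): print((O.T@(ray(cm,p,136)-s['tool_pos'])))
E
```

```text
[ 293  167   56   57 2466] [320.18491484 195.00040552] 514.1280517578125 -206.5011749267578 24.818195343017578 in tool [  1.94517391   1.81046714 110.29870934]
[-68.21475901 -15.60498185  89.17063562]
[-85.50843712 -45.99717436  89.16811394]
```

>>> {"api": "jog_arm", "payload": {
  "rows": [
    {"gripper": 1, "dp": [1.9, 1.5, 20], "rotation": [0, 0, 0]},
    {"gripper": 1, "dp": [1.9, 1.5, 40], "rotation": [0, 0, 0]},
    {"gripper": 1, "dp": [1.9, 1.5, 60], "rotation": [0, 0, 0]},
    {"gripper": 1, "dp": [1.9, 1.5, 80], "rotation": [0, 0, 0]},
    {"gripper": 1, "dp": [1.9, 1.5, 98], "rotation": [0, 0, 0]},
    {"gripper": 1, "dp": [1.9, 1.5, 110], "rotation": [0, 0, 0]},
    {"gripper": 1, "dp": [1.9, 1.5, 118], "rotation": [0, 0, 0]},
    {"gripper": 1, "dp": [1.9, 1.5, 122], "rotation": [0, 0, 0]},
    {"gripper": 1, "dp": [1.9, 1.5, 122], "rotation": [0, 0, 0]},
    {"gripper": 1, "dp": [1.9, 1.5, 122], "rotation": [0, 0, 0]}
  ]
}}

```text
t: 23.0
tool_pos: [514.8, -207.6, 104.9]
orientation: [[-0.395, 0.919, 0.001], [0.919, 0.395, -0.0], [-0.0, 0.001, -1.0]]
wrist_force: [0.1, -0.4, 0.1]
grip_width: 84.9
```

```bash
python3 rel.py 514.1 -206.5 101; python3 wr.py w8;python3 blk.py w8 115 240 395 190 325
```

```text
t 23.0 pos [ 514.8 -207.6  104.9] yaw_y 23.25 dp [ 1.3 -0.2  3.9] f [ 0.07 -0.42  0.11] w 84.88518682841088 tilt [ 0.0009 -0.0001] q [ 0.23  0.54  0.17  1.86 -0.12  0.76  0.87]
[ 266  203  103  102 8177] [317.48893237 254.20643268] 513.6354370117188 -205.16587829589844 26.156906127929688 in tool [  2.69172616  -0.12046254 -10.08845302]
```

View pics/w8.png

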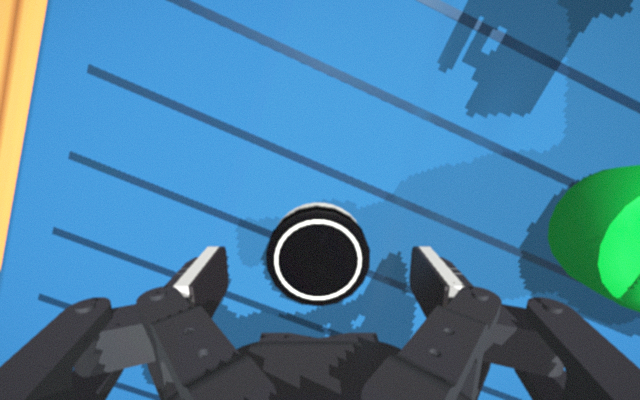

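The black tin sits between the pads, about 2 mm ahead along tool x. I shift, lower and grip.

>>> {"api": "jog_arm", "payload": {
  "grip_force": 40,
  "rows": [
    {"gripper": 1, "dp": [1.5, 0, 2], "rotation": [0, 0, 0]},
    {"gripper": 0.9, "dp": [2.3, 0, 4], "rotation": [0, 0, 0]},
    {"gripper": 0.7, "dp": [2.3, 0, 4], "rotation": [0, 0, 0]},
    {"gripper": 0.4, "dp": [2.3, 0, 4], "rotation": [0, 0, 0]},
    {"gripper": 0.4, "dp": [2.3, 0, 4], "rotation": [0, 0, 0]},
    {"gripper": 0.4, "dp": [2.3, 0, 4], "rotation": [0, 0, 0]},
    {"gripper": 0.4, "dp": [2.3, 0, 4], "rotation": [0, 0, 0]},
    {"gripper": 0.4, "dp": [2.3, 0, 4], "rotation": [0, 0, 0]},
    {"gripper": 0.4, "dp": [2.3, 0, 4], "rotation": [0, 0, 0]},
    {"gripper": 0.4, "dp": [2.3, 0, 4], "rotation": [0, 0, 0]}
  ]
}}

```text
t: 23.88
tool_pos: [513.3, -206.0, 100.8]
orientation: [[-0.394, 0.919, 0.0], [0.919, 0.394, -0.0], [-0.0, 0.0, -1.0]]
wrist_force: [-1.0, 1.7, 5.0]
grip_width: 48.3
```

```bash
python3 rel.py 546.5 -2.7 235; python3 wr.py w9;python3 blk.py w9 115 260 378 190 325
```

```text
t 23.8833 pos [ 513.3 -206.   100.8] yaw_y 23.2 dp [ 173.7  110.6 -134.2] f [-1.    1.65  5.02] w 48.314594413116964 tilt [ 0.0004 -0.0001] q [ 0.23  0.54  0.16  1.87 -0.12  0.74  0.87]
[ 260  209  118  106 9617] [318.46833732 262.35562026] 515.637451171875 -210.2737274169922 32.4864616394043 in tool [ -4.85437771   0.43089736 -14.20488998]
```

View pics/w9.png

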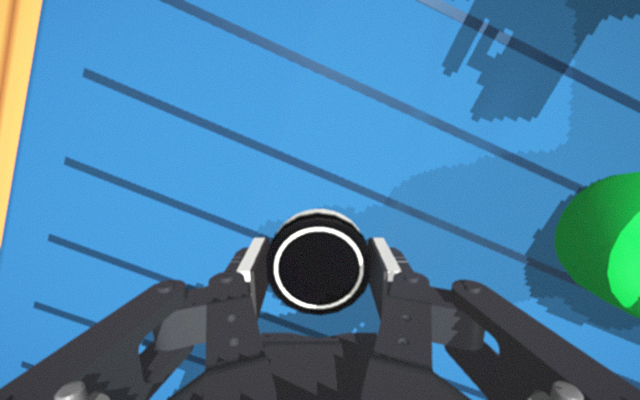

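The black tin is gripped square, with its white ring at about (319,268). I compare the ring position with the tan grasp picture.

Run:
```python
from h import *
for n,sat in(('w3',90),('w9',90),('w4',90)):
    im=cv2.imread(f'pics/{n}.png');hsv=cv2.cvtColor(im,cv2.COLOR_BGR2HSV)
    m=(hsv[...,2]>170)&(hsv[...,1]<sat);k=np.zeros_like(m);k[222:318,269:369]=1;m&=k
    for b in blobs(m,60):
        pts=np.argwhere(b[2])[:,::-1].astype(np.float32);h=cv2.convexHull(pts)
        if b[0][2]>60: print(n,b[0],cv2.fitEllipse(h))
```

```text
w3 [274 224  90  82 882] ((318.22613525390625, 264.7932434082031), (81.84988403320312, 89.35749816894531), 87.98345184326172)
w9 [ 274  227   89   82 1071] ((317.9571838378906, 267.2815856933594), (82.12254333496094, 89.58182525634766), 85.30071258544922)
w4 [274 224  90  82 909] ((318.2037353515625, 264.7816162109375), (81.98844146728516, 89.3497085571289), 87.49781036376953)
```

>>> {"api": "jog_arm", "payload": {
  "rows": [
    {"gripper": 0.4, "dp": [0, 0, -15], "rotation": [0, 0, 0]},
    {"gripper": 0.4, "dp": [0, 0, -45], "rotation": [0, 0, 0]},
    {"gripper": 0.4, "dp": [0, 0, -80], "rotation": [0, 0, 0]},
    {"gripper": 0.4, "dp": [0, 0, -115], "rotation": [0, 0, 0]},
    {"gripper": 0.4, "dp": [10, 6, -135], "rotation": [0, 0, 0]},
    {"gripper": 0.4, "dp": [30, 19, -142], "rotation": [0, 0, 0]},
    {"gripper": 0.4, "dp": [58, 37, -142], "rotation": [0, 0, 0]},
    {"gripper": 0.4, "dp": [88, 56, -142], "rotation": [0, 0, 0]},
    {"gripper": 0.4, "dp": [118, 75, -142], "rotation": [0, 0, 0]},
    {"gripper": 0.4, "dp": [145, 92, -142], "rotation": [0, 0, 0]}
  ]
}}

```text
t: 24.77
tool_pos: [540.8, -34.2, 242.3]
orientation: [[-0.394, 0.919, 0.0], [0.919, 0.394, 0.001], [0.0, 0.0, -1.0]]
wrist_force: [0.8, -0.1, -0.4]
grip_width: 47.9
```

>>> {"api": "jog_arm", "payload": {
  "rows": [
    {"gripper": 0.4, "dp": [20, 12, 0], "rotation": [0, 0, 0]},
    {"gripper": 0.4, "dp": [28, 17.5, 0], "rotation": [0, 0, 0]},
    {"gripper": 0.4, "dp": [29.9, 18.5, 3], "rotation": [0, 0, 0]},
    {"gripper": 0.4, "dp": [29.9, 18.5, 12], "rotation": [0, 0, 0]},
    {"gripper": 0.4, "dp": [29.9, 18.5, 22], "rotation": [0, 0, 0]},
    {"gripper": 0.4, "dp": [29.9, 18.5, 28], "rotation": [0, 0, 0]},
    {"gripper": 0.4, "dp": [29.9, 18.5, 30], "rotation": [0, 0, 0]},
    {"gripper": 0.4, "dp": [29.9, 18.5, 30], "rotation": [0, 0, 0]},
    {"gripper": 0.4, "dp": [29.9, 18.5, 30], "rotation": [0, 0, 0]},
    {"gripper": 0.4, "dp": [29.9, 18.5, 30], "rotation": [0, 0, 0]}
  ]
}}

```text
t: 25.6
tool_pos: [546.1, -2.1, 212.5]
orientation: [[-0.393, 0.919, 0.001], [0.919, 0.393, -0.0], [-0.0, 0.0, -1.0]]
wrist_force: [-0.6, -0.4, 0.2]
grip_width: 48.1
```

```bash
python3 rel.py 545.9 -1.7 190; python3 wr.py w10
```

```text
t 25.6 pos [546.1  -2.1 212.5] yaw_y 23.16 dp [ 0.4 -0.1 22.5] f [-0.59 -0.44  0.18] w 48.14322288121201 tilt [ 0.0005 -0.0001] q [-0.14  0.4   0.14  1.74 -0.07  1.    0.43]
```

View pics/w10.png

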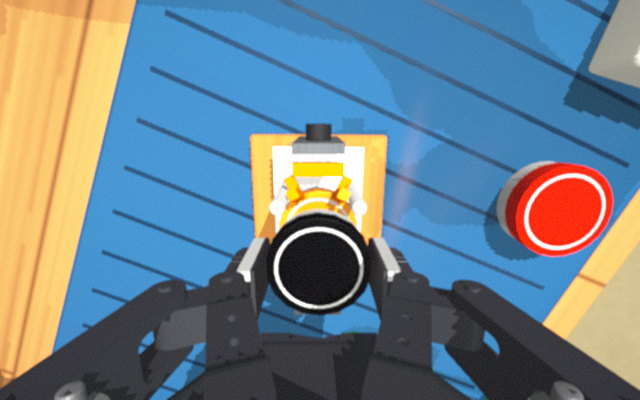

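The black tin is held over the mouth. The far posts are at about (277,206) and (361,206), symmetric and consistent with the last placing. I lower it.

>>> {"api": "jog_arm", "payload": {
  "rows": [
    {"gripper": 0.4, "dp": [0.4, 0, 2], "rotation": [0, 0, 0]},
    {"gripper": 0.4, "dp": [0.4, 0, 5], "rotation": [0, 0, 0]},
    {"gripper": 0.4, "dp": [0.4, 0, 8], "rotation": [0, 0, 0]},
    {"gripper": 0.4, "dp": [0.4, 0, 11], "rotation": [0, 0, 0]},
    {"gripper": 0.4, "dp": [0.4, 0, 14], "rotation": [0, 0, 0]},
    {"gripper": 0.4, "dp": [0.4, 0, 17], "rotation": [0, 0, 0]},
    {"gripper": 0.4, "dp": [0.4, 0, 20], "rotation": [0, 0, 0]},
    {"gripper": 0.4, "dp": [0.4, 0, 22], "rotation": [0, 0, 0]},
    {"gripper": 0.4, "dp": [0.4, 0, 23], "rotation": [0, 0, 0]},
    {"gripper": 0.4, "dp": [0.4, 0, 23], "rotation": [0, 0, 0]}
  ]
}}

```text
t: 26.48
tool_pos: [545.7, -1.4, 189.0]
orientation: [[-0.394, 0.919, -0.0], [0.919, 0.394, -0.0], [-0.0, -0.0, -1.0]]
wrist_force: [-0.3, -0.4, -0.4]
grip_width: 48.3
```

>>> {"api": "jog_arm", "payload": {
  "rows": [
    {"gripper": 0.4, "dp": [0, 0, 0.7], "rotation": [0, 0, 0]},
    {"gripper": 0.4, "dp": [0, 0, 1.4], "rotation": [0, 0, 0]},
    {"gripper": 0.4, "dp": [0, 0, 2.1], "rotation": [0, 0, 0]},
    {"gripper": 0.4, "dp": [0, 0, 2.8], "rotation": [0, 0, 0]},
    {"gripper": 0.4, "dp": [0, 0, 3.5], "rotation": [0, 0, 0]},
    {"gripper": 0.4, "dp": [0, 0, 4.2], "rotation": [0, 0, 0]},
    {"gripper": 0.4, "dp": [0, 0, 5], "rotation": [0, 0, 0]},
    {"gripper": 0.4, "dp": [0, 0, 5], "rotation": [0, 0, 0]},
    {"gripper": 0.4, "dp": [0, 0, 5], "rotation": [0, 0, 0]},
    {"gripper": 0.4, "dp": [0, 0, 5], "rotation": [0, 0, 0]}
  ]
}}

```text
t: 27.32
tool_pos: [546.0, -1.7, 184.9]
orientation: [[-0.394, 0.919, 0.001], [0.919, 0.394, -0.0], [-0.001, 0.001, -1.0]]
wrist_force: [-2.1, -2.5, 6.0]
grip_width: 48.3
```

It bears on the ramps with 6 N. I release, rise and close.

>>> {"api": "jog_arm", "payload": {
  "rows": [
    {"gripper": 0.5, "dp": [0, 0, -1], "rotation": [0, 0, 0]},
    {"gripper": 0.6, "dp": [0, 0, -1], "rotation": [0, 0, 0]},
    {"gripper": 0.75, "dp": [0, 0, -1], "rotation": [0, 0, 0]},
    {"gripper": 0.85, "dp": [0, 0, -1], "rotation": [0, 0, 0]},
    {"gripper": 0.85, "dp": [0, 0, -1], "rotation": [0, 0, 0]},
    {"gripper": 0.85, "dp": [0, 0, -10], "rotation": [0, 0, 0]},
    {"gripper": 0.85, "dp": [0, 0, -25], "rotation": [0, 0, 0]},
    {"gripper": 0.85, "dp": [-1.2, 0, -45], "rotation": [0, 0, 0]},
    {"gripper": 0.85, "dp": [-1.2, 0, -60], "rotation": [0, 0, 0]},
    {"gripper": 0.85, "dp": [-1.2, 0, -60], "rotation": [0, 0, 0]}
  ]
}}

```text
t: 28.15
tool_pos: [547.9, -2.4, 248.0]
orientation: [[-0.394, 0.919, 0.006], [0.919, 0.394, 0.0], [-0.002, 0.005, -1.0]]
wrist_force: [1.0, -0.3, 0.8]
grip_width: 72.7
```

```bash
python3 rel.py 546.5 -2.7 190; python3 wr.py w11;  python3 -c "
import cv2;im=cv2.imread('pics/w11.png');cv2.imwrite('pics/w11z.png',cv2.resize(im[110:300,220:420],None,fx=3,fy=3,interpolation=2))"
```

```text
t 28.15 pos [547.9  -2.4 248. ] yaw_y 23.2 dp [ 0.4 -1.7 57.9] f [ 0.96 -0.27  0.85] w 72.73404079294377 tilt [0.0056 0.0003] q [-0.14  0.37  0.15  1.69 -0.06  1.08  0.43]
```

View pics/w11z.png

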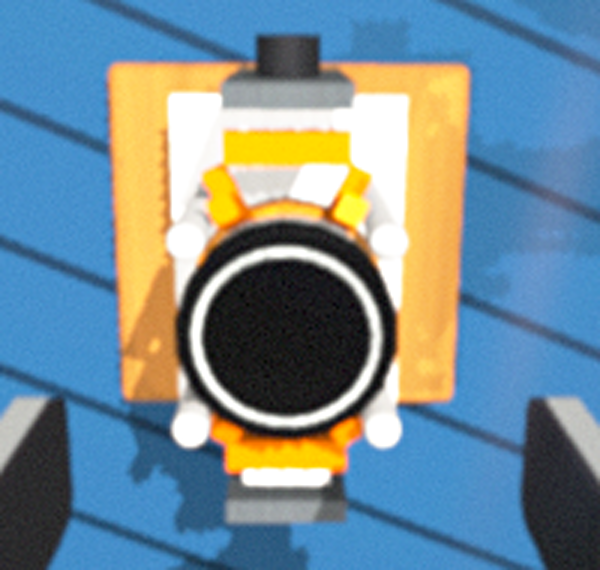

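The black tin lies flat and centred between the posts, at about (287,333) in the crop. Now the push.

>>> {"api": "jog_arm", "payload": {
  "rows": [
    {"gripper": 0, "dp": [0, 0, 0], "rotation": [0, 0, 0]},
    {"gripper": 0, "dp": [0, 0, 0], "rotation": [0, 0, 0]},
    {"gripper": 0, "dp": [0, 0, 0], "rotation": [0, 0, 0]},
    {"gripper": 0, "dp": [0, 0, 0], "rotation": [0, 0, 0]},
    {"gripper": 0, "dp": [0, 0, 5], "rotation": [0, 0, 0]},
    {"gripper": 0, "dp": [0, 0, 15], "rotation": [0, 0, 0]},
    {"gripper": 0, "dp": [0, 0, 27], "rotation": [0, 0, 0]},
    {"gripper": 0, "dp": [0, 0, 35], "rotation": [0, 0, 0]},
    {"gripper": 0, "dp": [0, 0, 39], "rotation": [0, 0, 0]},
    {"gripper": 0, "dp": [0, 0, 39], "rotation": [0, 0, 0]}
  ]
}}

```text
t: 29.03
tool_pos: [545.5, -2.3, 203.8]
orientation: [[-0.394, 0.919, -0.003], [0.919, 0.394, -0.0], [0.001, -0.002, -1.0]]
wrist_force: [-0.0, -0.2, 0.3]
grip_width: -0.2
```

>>> {"api": "jog_arm", "payload": {
  "rows": [
    {"gripper": 0, "dp": [0, 0, 0.5], "rotation": [0, 0, 0]},
    {"gripper": 0, "dp": [0, 0, 1], "rotation": [0, 0, 0]},
    {"gripper": 0, "dp": [0, 0, 1.5], "rotation": [0, 0, 0]},
    {"gripper": 0, "dp": [0, 0, 2], "rotation": [0, 0, 0]},
    {"gripper": 0, "dp": [0, 0, 2.5], "rotation": [0, 0, 0]},
    {"gripper": 0, "dp": [0, 0, 3], "rotation": [0, 0, 0]},
    {"gripper": 0, "dp": [0, 0, 3.5], "rotation": [0, 0, 0]},
    {"gripper": 0, "dp": [0, 0, 4], "rotation": [0, 0, 0]},
    {"gripper": 0, "dp": [0, 0, 4], "rotation": [0, 0, 0]},
    {"gripper": 0, "dp": [0, 0, 4], "rotation": [0, 0, 0]}
  ]
}}

```text
t: 29.87
tool_pos: [546.3, -2.3, 201.4]
orientation: [[-0.394, 0.919, 0.0], [0.919, 0.394, 0.0], [-0.0, 0.0, -1.0]]
wrist_force: [-0.6, 0.1, 1.2]
grip_width: 0.3
```

>>> {"api": "jog_arm", "payload": {
  "rows": [
    {"gripper": 0, "dp": [0, 0, 0.5], "rotation": [0, 0, 0]},
    {"gripper": 0, "dp": [0, 0, 1], "rotation": [0, 0, 0]},
    {"gripper": 0, "dp": [0, 0, 1.5], "rotation": [0, 0, 0]},
    {"gripper": 0, "dp": [0, 0, 2], "rotation": [0, 0, 0]},
    {"gripper": 0, "dp": [0, 0, 2.5], "rotation": [0, 0, 0]},
    {"gripper": 0, "dp": [0, 0, 3], "rotation": [0, 0, 0]},
    {"gripper": 0, "dp": [0, 0, 3.5], "rotation": [0, 0, 0]},
    {"gripper": 0, "dp": [0, 0, 4], "rotation": [0, 0, 0]},
    {"gripper": 0, "dp": [0, 0, 4], "rotation": [0, 0, 0]},
    {"gripper": 0, "dp": [0, 0, 4], "rotation": [0, 0, 0]}
  ]
}}

```text
t: 30.7
tool_pos: [546.8, -2.7, 198.3]
orientation: [[-0.394, 0.919, 0.002], [0.919, 0.394, -0.0], [-0.001, 0.002, -1.0]]
wrist_force: [-2.1, -0.7, 7.6]
grip_width: 0.2
```

>>> {"api": "jog_arm", "payload": {
  "rows": [
    {"gripper": 0, "dp": [0, 0, 0.5], "rotation": [0, 0, 0]},
    {"gripper": 0, "dp": [0, 0, 1], "rotation": [0, 0, 0]},
    {"gripper": 0, "dp": [0, 0, 1.5], "rotation": [0, 0, 0]},
    {"gripper": 0, "dp": [0, 0, 2], "rotation": [0, 0, 0]},
    {"gripper": 0, "dp": [0, 0, 2.5], "rotation": [0, 0, 0]},
    {"gripper": 0, "dp": [0, 0, 3], "rotation": [0, 0, 0]},
    {"gripper": 0, "dp": [0, 0, 3], "rotation": [0, 0, 0]},
    {"gripper": 0, "dp": [0, 0, 3], "rotation": [0, 0, 0]},
    {"gripper": 0, "dp": [0, 0, 3], "rotation": [0, 0, 0]},
    {"gripper": 0, "dp": [0, 0, 3], "rotation": [0, 0, 0]}
  ]
}}

```text
t: 31.53
tool_pos: [546.9, -2.8, 195.0]
orientation: [[-0.394, 0.919, 0.002], [0.919, 0.394, -0.0], [-0.001, 0.001, -1.0]]
wrist_force: [-1.0, -1.2, 6.6]
grip_width: 0.2
```

>>> {"api": "jog_arm", "payload": {
  "rows": [
    {"gripper": 0, "dp": [0, 0, 0.5], "rotation": [0, 0, 0]},
    {"gripper": 0, "dp": [0, 0, 1], "rotation": [0, 0, 0]},
    {"gripper": 0, "dp": [0, 0, 1.5], "rotation": [0, 0, 0]},
    {"gripper": 0, "dp": [0, 0, 2], "rotation": [0, 0, 0]},
    {"gripper": 0, "dp": [0, 0, 2.5], "rotation": [0, 0, 0]},
    {"gripper": 0, "dp": [0, 0, 3], "rotation": [0, 0, 0]},
    {"gripper": 0, "dp": [0, 0, 3], "rotation": [0, 0, 0]},
    {"gripper": 0, "dp": [0, 0, 3], "rotation": [0, 0, 0]},
    {"gripper": 0, "dp": [0, 0, 3], "rotation": [0, 0, 0]},
    {"gripper": 0, "dp": [0, 0, 3], "rotation": [0, 0, 0]}
  ]
}}

```text
t: 32.37
tool_pos: [546.5, -2.8, 191.5]
orientation: [[-0.394, 0.919, 0.001], [0.919, 0.394, -0.001], [-0.001, 0.0, -1.0]]
wrist_force: [1.1, -2.2, 4.0]
grip_width: 0.1
```

>>> {"api": "jog_arm", "payload": {
  "rows": [
    {"gripper": 0, "dp": [0, 0, 0.5], "rotation": [0, 0, 0]},
    {"gripper": 0, "dp": [0, 0, 1], "rotation": [0, 0, 0]},
    {"gripper": 0, "dp": [0, 0, 1.5], "rotation": [0, 0, 0]},
    {"gripper": 0, "dp": [0, 0, 2], "rotation": [0, 0, 0]},
    {"gripper": 0, "dp": [0, 0, 2.5], "rotation": [0, 0, 0]},
    {"gripper": 0, "dp": [0, 0, 3], "rotation": [0, 0, 0]},
    {"gripper": 0, "dp": [0, 0, 3], "rotation": [0, 0, 0]},
    {"gripper": 0, "dp": [0, 0, 3], "rotation": [0, 0, 0]},
    {"gripper": 0, "dp": [0, 0, 3], "rotation": [0, 0, 0]},
    {"gripper": 0, "dp": [0, 0, 3], "rotation": [0, 0, 0]}
  ]
}}

```text
t: 33.2
tool_pos: [546.7, -3.2, 189.3]
orientation: [[-0.393, 0.919, 0.002], [0.919, 0.393, -0.001], [-0.001, 0.001, -1.0]]
wrist_force: [-1.9, -3.0, 10.2]
grip_width: -0.2
```

>>> {"api": "jog_arm", "payload": {
  "rows": [
    {"gripper": 0, "dp": [0, 0, 0.5], "rotation": [0, 0, 0]},
    {"gripper": 0, "dp": [0, 0, 1], "rotation": [0, 0, 0]},
    {"gripper": 0, "dp": [0, 0, 1.5], "rotation": [0, 0, 0]},
    {"gripper": 0, "dp": [0, 0, 2], "rotation": [0, 0, 0]},
    {"gripper": 0, "dp": [0, 0, 2.5], "rotation": [0, 0, 0]},
    {"gripper": 0, "dp": [0, 0, 3], "rotation": [0, 0, 0]},
    {"gripper": 0, "dp": [0, 0, 3], "rotation": [0, 0, 0]},
    {"gripper": 0, "dp": [0, 0, 3], "rotation": [0, 0, 0]},
    {"gripper": 0, "dp": [0, 0, 3], "rotation": [0, 0, 0]},
    {"gripper": 0, "dp": [0, 0, 3], "rotation": [0, 0, 0]}
  ]
}}

```text
t: 34.03
tool_pos: [546.7, -3.1, 186.3]
orientation: [[-0.393, 0.919, 0.002], [0.919, 0.393, -0.001], [-0.001, 0.001, -1.0]]
wrist_force: [-0.8, -3.2, 10.7]
grip_width: 0.2
```

>>> {"api": "jog_arm", "payload": {
  "rows": [
    {"gripper": 0, "dp": [0, 0, 0.5], "rotation": [0, 0, 0]},
    {"gripper": 0, "dp": [0, 0, 1], "rotation": [0, 0, 0]},
    {"gripper": 0, "dp": [0, 0, 1.5], "rotation": [0, 0, 0]},
    {"gripper": 0, "dp": [0, 0, 2], "rotation": [0, 0, 0]},
    {"gripper": 0, "dp": [0, 0, 2.5], "rotation": [0, 0, 0]},
    {"gripper": 0, "dp": [0, 0, 3], "rotation": [0, 0, 0]},
    {"gripper": 0, "dp": [0, 0, 3], "rotation": [0, 0, 0]},
    {"gripper": 0, "dp": [0, 0, 3], "rotation": [0, 0, 0]},
    {"gripper": 0, "dp": [0, 0, 3], "rotation": [0, 0, 0]},
    {"gripper": 0, "dp": [0, 0, 3], "rotation": [0, 0, 0]}
  ]
}}

```text
t: 34.87
tool_pos: [546.7, -3.1, 183.3]
orientation: [[-0.393, 0.919, 0.002], [0.919, 0.393, -0.001], [-0.001, 0.001, -1.0]]
wrist_force: [-1.0, -3.2, 9.8]
grip_width: -0.1
```

>>> {"api": "jog_arm", "payload": {
  "rows": [
    {"gripper": 0, "dp": [0, 0, 0.5], "rotation": [0, 0, 0]},
    {"gripper": 0, "dp": [0, 0, 1], "rotation": [0, 0, 0]},
    {"gripper": 0, "dp": [0, 0, 1.5], "rotation": [0, 0, 0]},
    {"gripper": 0, "dp": [0, 0, 2], "rotation": [0, 0, 0]},
    {"gripper": 0, "dp": [0, 0, 2.5], "rotation": [0, 0, 0]},
    {"gripper": 0, "dp": [0, 0, 3], "rotation": [0, 0, 0]},
    {"gripper": 0, "dp": [0, 0, 3], "rotation": [0, 0, 0]},
    {"gripper": 0, "dp": [0, 0, 3], "rotation": [0, 0, 0]},
    {"gripper": 0, "dp": [0, 0, 3], "rotation": [0, 0, 0]},
    {"gripper": 0, "dp": [0, 0, 3], "rotation": [0, 0, 0]}
  ]
}}

```text
t: 35.7
tool_pos: [546.7, -3.2, 180.3]
orientation: [[-0.393, 0.919, 0.002], [0.919, 0.393, -0.001], [-0.001, 0.001, -1.0]]
wrist_force: [-1.2, -2.3, 11.4]
grip_width: -0.0
```

>>> {"api": "jog_arm", "payload": {
  "rows": [
    {"gripper": 0, "dp": [0, 0, 0.5], "rotation": [0, 0, 0]},
    {"gripper": 0, "dp": [0, 0, 1], "rotation": [0, 0, 0]},
    {"gripper": 0, "dp": [0, 0, 1.5], "rotation": [0, 0, 0]},
    {"gripper": 0, "dp": [0, 0, 2], "rotation": [0, 0, 0]},
    {"gripper": 0, "dp": [0, 0, 2], "rotation": [0, 0, 0]},
    {"gripper": 0, "dp": [0, 0, 2], "rotation": [0, 0, 0]},
    {"gripper": 0, "dp": [0, 0, 2], "rotation": [0, 0, 0]},
    {"gripper": 0, "dp": [0, 0, 2], "rotation": [0, 0, 0]},
    {"gripper": 0, "dp": [0, 0, 2], "rotation": [0, 0, 0]},
    {"gripper": 0, "dp": [0, 0, 2], "rotation": [0, 0, 0]}
  ]
}}

```text
t: 36.53
tool_pos: [546.7, -3.2, 178.3]
orientation: [[-0.393, 0.919, 0.002], [0.919, 0.393, -0.001], [-0.001, 0.001, -1.0]]
wrist_force: [-1.6, -1.6, 11.2]
grip_width: 0.3
```

>>> {"api": "jog_arm", "payload": {
  "rows": [
    {"gripper": 0, "dp": [0, 0, 0.3], "rotation": [0, 0, 0]},
    {"gripper": 0, "dp": [0, 0, 0.6], "rotation": [0, 0, 0]},
    {"gripper": 0, "dp": [0, 0, 0.9], "rotation": [0, 0, 0]},
    {"gripper": 0, "dp": [0, 0, 1.2], "rotation": [0, 0, 0]},
    {"gripper": 0, "dp": [0, 0, 1.5], "rotation": [0, 0, 0]},
    {"gripper": 0, "dp": [0, 0, 1.5], "rotation": [0, 0, 0]},
    {"gripper": 0, "dp": [0, 0, 1.5], "rotation": [0, 0, 0]},
    {"gripper": 0, "dp": [0, 0, 1.5], "rotation": [0, 0, 0]},
    {"gripper": 0, "dp": [0, 0, 1.5], "rotation": [0, 0, 0]},
    {"gripper": 0, "dp": [0, 0, 1.5], "rotation": [0, 0, 0]}
  ]
}}

```text
t: 37.37
tool_pos: [546.8, -3.1, 176.9]
orientation: [[-0.393, 0.919, 0.002], [0.919, 0.393, -0.001], [-0.001, 0.001, -1.0]]
wrist_force: [-1.4, -2.0, 11.8]
grip_width: -0.1
```

>>> {"api": "jog_arm", "payload": {
  "rows": [
    {"gripper": 0, "dp": [0, 0, 0.2], "rotation": [0, 0, 0]},
    {"gripper": 0, "dp": [0, 0, 0.4], "rotation": [0, 0, 0]},
    {"gripper": 0, "dp": [0, 0, 0.6], "rotation": [0, 0, 0]},
    {"gripper": 0, "dp": [0, 0, 0.8], "rotation": [0, 0, 0]},
    {"gripper": 0, "dp": [0, 0, 1], "rotation": [0, 0, 0]},
    {"gripper": 0, "dp": [0, 0, 1], "rotation": [0, 0, 0]},
    {"gripper": 0, "dp": [0, 0, 1], "rotation": [0, 0, 0]},
    {"gripper": 0, "dp": [0, 0, 1], "rotation": [0, 0, 0]},
    {"gripper": 0, "dp": [0, 0, 1], "rotation": [0, 0, 0]},
    {"gripper": 0, "dp": [0, 0, 1], "rotation": [0, 0, 0]}
  ]
}}

```text
t: 38.2
tool_pos: [546.8, -3.1, 175.9]
orientation: [[-0.393, 0.919, 0.002], [0.919, 0.393, -0.001], [-0.001, 0.001, -1.0]]
wrist_force: [-0.9, -3.2, 11.7]
grip_width: -0.3
```

>>> {"api": "jog_arm", "payload": {
  "rows": [
    {"gripper": 0, "dp": [0, 0, 0.2], "rotation": [0, 0, 0]},
    {"gripper": 0, "dp": [0, 0, 0.4], "rotation": [0, 0, 0]},
    {"gripper": 0, "dp": [0, 0, 0.6], "rotation": [0, 0, 0]},
    {"gripper": 0, "dp": [0, 0, 0.8], "rotation": [0, 0, 0]},
    {"gripper": 0, "dp": [0, 0, 1], "rotation": [0, 0, 0]},
    {"gripper": 0, "dp": [0, 0, 1], "rotation": [0, 0, 0]},
    {"gripper": 0, "dp": [0, 0, 1], "rotation": [0, 0, 0]},
    {"gripper": 0, "dp": [0, 0, 1], "rotation": [0, 0, 0]},
    {"gripper": 0, "dp": [0, 0, 1], "rotation": [0, 0, 0]},
    {"gripper": 0, "dp": [0, 0, 1], "rotation": [0, 0, 0]}
  ]
}}

```text
t: 39.03
tool_pos: [546.8, -3.0, 174.6]
orientation: [[-0.394, 0.919, 0.002], [0.919, 0.394, -0.001], [-0.001, 0.001, -1.0]]
wrist_force: [-0.8, -4.5, 9.4]
grip_width: -0.1
```

The force fell to 9.4 N. I take one more millimetre to be sure both lips are in; it is well short of the stop.

>>> {"api": "jog_arm", "payload": {
  "rows": [
    {"gripper": 0, "dp": [0, 0, 0.2], "rotation": [0, 0, 0]},
    {"gripper": 0, "dp": [0, 0, 0.4], "rotation": [0, 0, 0]},
    {"gripper": 0, "dp": [0, 0, 0.6], "rotation": [0, 0, 0]},
    {"gripper": 0, "dp": [0, 0, 0.8], "rotation": [0, 0, 0]},
    {"gripper": 0, "dp": [0, 0, 1], "rotation": [0, 0, 0]},
    {"gripper": 0, "dp": [0, 0, 1], "rotation": [0, 0, 0]},
    {"gripper": 0, "dp": [0, 0, 1], "rotation": [0, 0, 0]},
    {"gripper": 0, "dp": [0, 0, 1], "rotation": [0, 0, 0]},
    {"gripper": 0, "dp": [0, 0, 1], "rotation": [0, 0, 0]},
    {"gripper": 0, "dp": [0, 0, 1], "rotation": [0, 0, 0]}
  ]
}}

```text
t: 39.87
tool_pos: [546.8, -3.0, 173.6]
orientation: [[-0.394, 0.919, 0.002], [0.919, 0.394, -0.001], [-0.001, 0.001, -1.0]]
wrist_force: [-0.9, -3.7, 9.4]
grip_width: -0.5
```

>>> {"api": "jog_arm", "payload": {
  "rows": [
    {"gripper": 0, "dp": [0, 0, -1], "rotation": [0, 0, 0]},
    {"gripper": 0, "dp": [0, 0, -3], "rotation": [0, 0, 0]},
    {"gripper": 0, "dp": [0, 0, -6], "rotation": [0, 0, 0]},
    {"gripper": 0, "dp": [0, 0, -12], "rotation": [0, 0, 0]},
    {"gripper": 0, "dp": [0, 0, -25], "rotation": [0, 0, 0]},
    {"gripper": 0, "dp": [0, 0, -45], "rotation": [0, 0, 0]},
    {"gripper": 0.8, "dp": [0, 0, -65], "rotation": [0, 0, 0]},
    {"gripper": 0.8, "dp": [0, 0, -78], "rotation": [0, 0, 0]},
    {"gripper": 0.8, "dp": [0, 0, -80], "rotation": [0, 0, 0]},
    {"gripper": 0.8, "dp": [0, 0, -80], "rotation": [0, 0, 0]}
  ]
}}

```text
t: 40.7
tool_pos: [546.4, -2.1, 253.3]
orientation: [[-0.394, 0.919, 0.001], [0.919, 0.394, 0.0], [-0.0, 0.001, -1.0]]
wrist_force: [-0.4, 0.5, 0.5]
grip_width: 48.4
```

```bash
python3 rel.py 546.5 -2.7 190; python3 wr.py w12;  python3 -c "
import cv2
from h import *
im=cv2.imread('pics/w12.png');a=cv2.resize(im[110:300,220:420],None,fx=3,fy=3,interpolation=2)
s=grab_frame('scene')[:,:,::-1];cv2.imwrite('pics/w12z.png',a);cv2.imwrite('pics/s12.png',cv2.resize(s[150:230,260:360],None,fx=7,fy=7,interpolation=2))"
```

```text
t 40.7 pos [546.4  -2.1 253.3] yaw_y 23.22 dp [-0.6 -0.3 63.3] f [-0.38  0.48  0.46] w 48.40218454927755 tilt [0.0012 0.0003] q [-0.14  0.37  0.15  1.68 -0.06  1.1   0.43]
```

View pics/w12z.png

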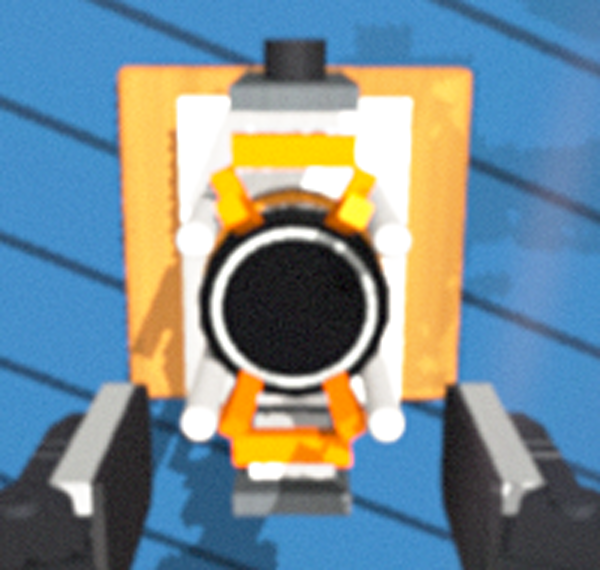

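View pics/s12.png

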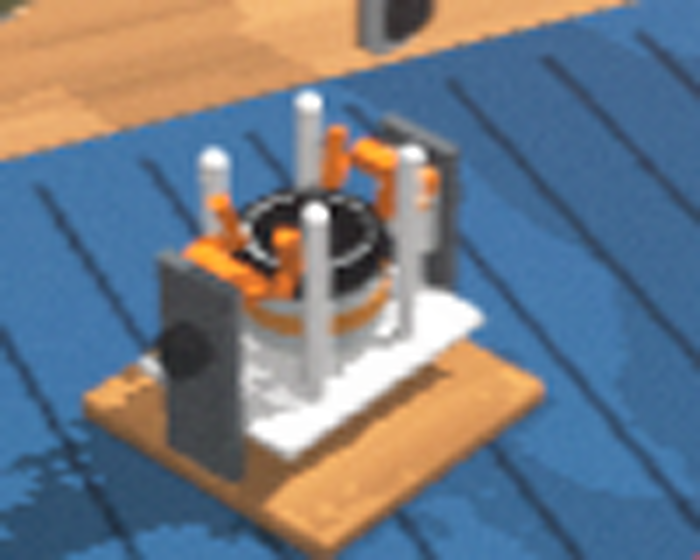

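Both views show the black tin level under all four prongs, at about (293,305) in the crop, with the tan tin right below it. The arm is clear.

```bash
python3 -c "
from plant import *
print(close_job())"
```

```text
the job is handed in; nothing more can be done
None
```

Both tins are latched in the holder: tan first, then black on top. I handed the job in at about 41 s.

| | Tan tin | Black tin |
|---|---|---|
| Highest push force read | 13 N | 11.8 N |
| Force fall at the snap | 11.2 to 7.8 N | 11.7 to 9.4 N |
| Tip height at the snap | 174–176 mm | 174.6–175.9 mm |
| Stopped after the snap by | 2–4 mm | 1–2.3 mm |

- **Forces:** The readings are from the end of each move, so a short peak between them could have been missed. No reading showed the holder hitting its stop.
- **Final views:** The wrist and scene pictures showed the black tin level under all four orange prongs, with the tan tin directly beneath it. The arm was well clear, reading about zero force, and I moved nothing else.
- **Disagreements:** The top camera put the tan tin about 5 mm off in y compared with the wrist camera, so I used the wrist camera. The head height came out at 8 to 12 mm from the pictures but about 14 mm by feel, so I went by feel. During the second push there was a side force of 3 to 4.5 N, but the tin still seated level.

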